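# Turn a closed pill case over onto the counting rest

### The job

Pick the closed pill case off its sloping rest, pinching the loose lid and the tray together, turn it over so that the pills drop into the clear lid, and stand it lid-side down, squarely and gently, on the other, empty sloping rest. Keep the case shut throughout, bring it down against the rest's ledge before you let go (the ledge's setting must be felt for), and leave everything else on the counter alone.

Things in the scene. Friction and masses are not known exactly. Their poses are not given: they have to be found in the camera images.
- tray: White open tray, lower half of the closed pill case, outside 84 (x) x 126 (y) x 24 mm (z), walls 4 mm; holds four loose pills. Origin: centre of its underside; z points out of its open side. At the start it lies in the filling rest, sloping 45 degrees: x points straight down the slope (down, and away from the robot), z up and away from the robot. Tray mass 0.11 kg, give or take a third.
- lid: Clear rigid lid, outside 93 (x) x 135 (y) mm, 0.09 kg give or take a third, only laid on the tray: no latch. Origin: centre of its seating plane, on the tray's rim; z points outward to its flat top, 16 mm from the origin; hollow 12 mm deep. A 3 mm thick skirt reaches 8 mm down outside the tray with 1.5 mm play, so the lid stands 4.5 mm proud of the tray all round.
- tray_rim (a point): Centre of the tray's rim plane, 24 mm above the tray's underside. The closed case is 40 mm thick, 135 mm wide, 93 mm along the slope; lid and tray axes are then parallel. Only a pinch across the 40 mm (one finger on the lid's top, one under the tray, coming down the slope from the upper edge) keeps it shut when it is turned over.
- lid_seat (a point): Origin of the lid; coincides with tray_rim when the case is closed
- filling_rest: Fixed steel stand under the case: base plate 160 x 150 x 6 mm; two rails 14 mm wide, 98 mm apart between centres (84 mm gap, open for a finger under the case), sloping 45 degrees down to the stand's +x; a 12 mm high cross ledge at their foot. Origin under the plate's middle at the table top; x down the slope seen from above, y across, z up. Rails end below the case's upper edge.
- counting_rest: Empty fixed stand, same form, sizes and axes as the filling rest, on the other side of the table (either may be left or right). Its aluminium cross ledge (12 mm high, 130 mm wide, two black clamp screws) is adjustable and clamped at a place not measured for you: feel for it. It does not give way. Rails are slippery (friction about 0.25): a case let go above the ledge slides.
- counting_foot (a point): Point on the middle of the counting rest where the plane of the rails' upper surface meets the ledge's face if the ledge is set at 0 (35 mm along the rest's x, 50 mm up from its origin). The rails climb from there 85 mm at 45 degrees towards the rest's -x and up. The ledge is clamped 0 to 25 mm up the slope from this point, differently each time.
- pill0: One of four round dark wax-shelled pills, 24 mm across, loose inside the case; origin at its centre
- pill1: One of four round dark wax-shelled pills, 24 mm across, loose inside the case; origin at its centre
- pill2: One of four round dark wax-shelled pills, 24 mm across, loose inside the case; origin at its centre
- pill3: One of four round dark wax-shelled pills, 24 mm across, loose inside the case; origin at its centre
- bottle_a: White cylindrical screw-cap bottle, 56 mm across, 120 mm tall, standing between the two rests on their far side; origin at the centre of its underside. Not part of the job.
- bottle_b: White squat jar, 64 mm across, 90 mm tall, standing between the rests on the robot's side; origin at the centre of its underside. Not part of the job.
- bottle_c: White cylindrical screw-cap bottle, 60 mm across, 150 mm tall, standing at the far right; origin at the centre of its underside. Not part of the job.
- tape_roll: Roll of tape, 100 mm across, 24 mm high, lying at the far left; origin at the centre of its underside. Not part of the job.
- carton: Small cardboard carton 70 x 110 x 45 mm, near right; origin at the centre of its underside. Not part of the job.
- mortar: White bowl 90 mm across, 70 mm high, near left; origin at the centre of its underside. Not part of the job.
- spatula: Spatula 190 mm long lying near the far edge; origin near its middle. Not part of the job.
Mind the look-alikes: they are no part of the job. What is shaped like the lid but green or red is not meant.

How it is judged:
By the outcome, as a careful person would: the job done as asked, in the order asked, and still so for the second after the job is handed in, with the robot touching nothing.
It also fails if it takes over 46 s, if anything falls off the work surface, if the arm or the gripper's body presses on something with over 40 N, if the wrist force passes 120 N, or if a joint passes its speed limit or range.

### The arm

A 6-joint arm with a two-finger parallel gripper is mounted at the origin on the work surface. World frame = base frame: x ahead of the robot, y to its left, z up, the work surface at z = 0. Lengths are in mm, angles in degrees, forces in N, time in s.
With the tool pointing down it reaches from about 300 to 850 mm from the base axis. Payload 4.2 kg.
Tool frame: the origin (TCP) lies midway between the tips of the shut fingers; the grasp point (between the pads) lies 19 mm behind it; z points along the fingers, y is the direction in which the jaws open and shut (so a half turn about z gives the same grasp; the last joint's range is limited). The gripper opens to 91 mm and grips with 3 to 60 N. Pads are 32 mm wide; open, the fingers measure 118 mm over their backs; the gripper's body (76 mm by 178 mm) begins 60 mm behind the grasp point.
Start: joints at [-77.063, 18.312, 89.639, -0, 72.044, -1.146], TCP at [139.918, -557.733, 213.976] pointing down, gripper open.
Joint ranges: [-177.97, 177.97], [-48.28, 115.42], [12.27, 149.76], [-77.06, 257.06], [2.81, 150.46], [-146.56, 146.56]. Speed limits (degrees/s): [147.25, 147.25, 180, 180, 180, 180].

### API

Orientations are given as [roll, pitch, yaw] about the fixed x, y, z axes, in that order (R = Rz(yaw) Ry(pitch) Rx(roll)).
In Python, from workcell import env gives the robot as it stands.
- The arm moves only by the shell command python3 -m jog 'ROWS' [FORCE]. ROWS is JSON, a list of rows, each an object of numbers: "dx", "dy", "dz": the shift along the world's x, y, z in m; "wx", "wy", "wz": the turn, a rotation vector about the world's x, y, z in rad; "grip": the gripper's target within -1 to 1 (shut at 1, half-way at 0, fully open at -1). In form: [{"dx": .., "dy": .., "dz": .., "wx": .., "wy": .., "wz": .., "grip": ..}, ...]. A call has 1 to 10 rows; each row shifts and turns the commanded pose from where the row before left it; what a row does not reach is not made up. A row lasts 1/10 s, in which the tool goes at most 50 mm and 8.59 degrees, less where a joint would pass 70% of its speed; a pose out of reach is approached as far as the arm can. A call with a gripper value outside its range is refused whole. The fingers move at their own pace and stop on an object; FORCE is the grip in N (left out, the last holds). Time passes only in rows, so rows that do not move let the fingers close. It gives the time, the measured TCP pose, the force and the opening at its end, in the units of the state.
- env.state(): the state, without advancing time (a new reading comes with each control period).
- env.grab_frame(name): name is "side" or "top"; returns the picture (480x640x3 uint8, red, green, blue); there is no depth.
- env.get_calibration(name): a dict with "fx", "fy", "cx", "cy" (pixels), "R" (3x3) and "t" (3): a world point X has camera coordinates R X + t. Camera axes: x right, y down, z forward; pixel columns grow to the right and rows downward; lengths in mm; the calibration is good to about 2 mm. A picture is of the moment at which its call begins. get_calibration takes no time and is no camera call.
- env.job_done(): hands the job in, once; it reports no verdict.
The state is a dict: "time_s": time; "qpos": joint angles; "qvel": joint speeds; "effort": joint torques, N m; "ee_pos": TCP position; "ee_rot": TCP orientation; "force": force on the tool from outside, world axes, zero at the start; "torque": the same for the moment, N m; "gripper_width": finger opening in mm.
Only numpy, scipy, OpenCV 4.12 (cv2) and the standard library are available. Lean on these libraries where they do the work, as an engineer would, in place of code of your own. Each camera call takes 0.05 s, during which the arm holds its last target. There are 200 camera calls.

## Working session

There is one attempt and no reset: what is moved stays moved. The work goes in short steps, Python scripts to look and compute and a shell command to move; the robot and the scene stay as the last step left them, time stands still between calls to the robot, and variables do not carry over. Pictures are saved under pics/ and viewed, about 8 in all and at most 12, crops included, and the job is handed in when it is done.

```bash
ls; mkdir -p pics; python3 - <<'E'
from workcell import env
import cv2,json
for n in ("side","top"):
    im=env.grab_frame(n); cv2.imwrite(f"pics/{n}0.png",im[:,:,::-1])
    c=env.get_calibration(n); print(n,c)
print(env.state())
E
```

```text
pics
side {'fx': 490.19647179542176, 'fy': 490.19647179542176, 'cx': 330.3170370666319, 'cy': 240.56548139906755, 'R': array([[-0.92971406, -0.36823888,  0.00564662],
       [-0.20868296,  0.51411679, -0.83194672],
       [ 0.30345211, -0.77465092, -0.55482679]]), 't': array([464.14384539, 172.51054856, 999.60710876])}
top {'fx': 470.9988656851468, 'fy': 470.9988656851468, 'cx': 324.9745112043884, 'cy': 238.69481185904544, 'R': array([[-9.48904349e-04, -9.99909087e-01,  1.34505491e-02],
       [-9.81577549e-01, -1.63854920e-03, -1.91057140e-01],
       [ 1.91061810e-01, -1.33840520e-02, -9.81486756e-01]]), 't': array([   9.38937604,  515.20292713, 1093.81380309])}
{'time_s': 0.1, 'qpos': array([-7.70617604e+01,  1.83469027e+01,  8.96989191e+01, -5.88704289e-04,
        7.20441236e+01, -1.14712556e+00]), 'qvel': array([ 0.00695695, -0.03985085, -0.36136265, -0.06756691,  0.02412174,
        0.06386201]), 'effort': array([-3.33795570e-04, -4.13333380e+01, -2.32509488e+01,  7.28017744e-02,
        4.22045798e-02, -5.31316141e-05]), 'ee_pos': array([ 139.82112621, -557.27679779,  213.21850536]), 'ee_rot': array([-1.79910062e+02, -1.24105145e-03,  1.40855461e+01]), 'force': array([-0.6548053 ,  0.97146188,  0.19763862]), 'torque': array([-0.00556499, -0.03351217, -0.03102341]), 'gripper_width': 91.00557921168432}
```

View pics/top0.png

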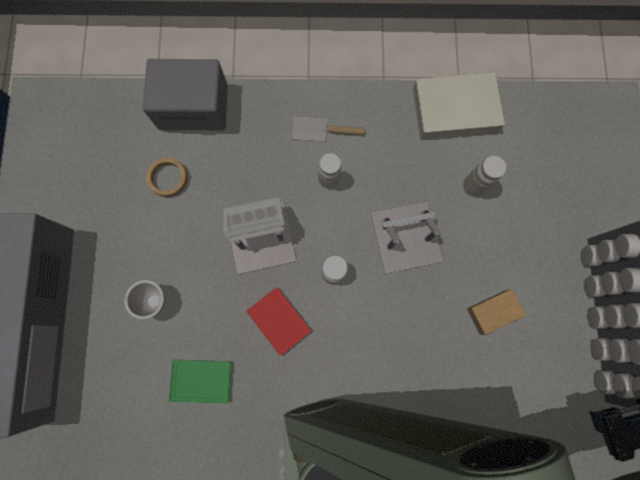

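View pics/side0.png

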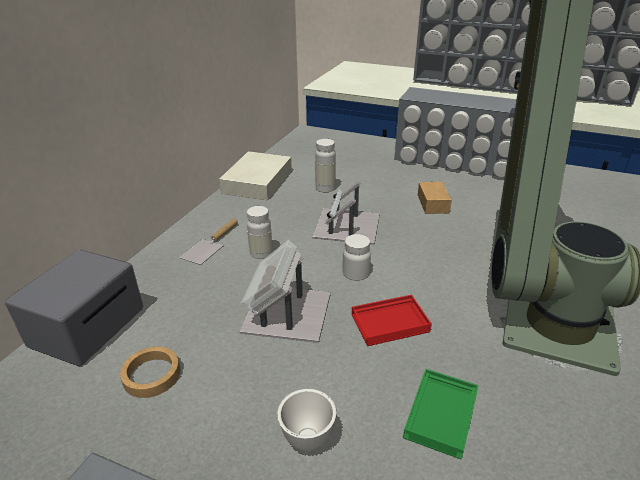

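The top view shows the case on the left rest around (255,217), with its plate at (235–295, 235–272). The counting rest is on the right at (407,237), with its ledge bar at (410,218). The side view shows the same: case at (272,277), empty rest at (347,210). Next I'll measure the plates and case edges on enlarged crops.

```bash
cat > h.py <<'E'
import numpy as np, cv2
from workcell import env
def cal(n):
    c=env.get_calibration(n); return c,np.array(c["R"]),np.array(c["t"])
def ray(n,p):
    c,R,t=cal(n); d=R.T@np.array([(p[0]-c["cx"])/c["fx"],(p[1]-c["cy"])/c["fy"],1]); return -R.T@t,d/np.linalg.norm(d)
def onz(n,p,z):
    o,d=ray(n,p); return o+d*(z-o[2])/d[2]
def tri(a,b):
    o1,d1=ray("top",a);o2,d2=ray("side",b)
    s=np.linalg.lstsq(np.c_[d1,-d2],o2-o1,rcond=None)[0]
    p,q=o1+s[0]*d1,o2+s[1]*d2; return (p+q)/2,np.linalg.norm(p-q)
def pix(n,X):
    c,R,t=cal(n); v=R@np.array(X,float)+t; return np.array([c["fx"]*v[0]/v[2]+c["cx"],c["fy"]*v[1]/v[2]+c["cy"]])
E
python3 - <<'E'
from h import *
t=cv2.imread("pics/top0.png"); s=cv2.imread("pics/side0.png")
for n,im,rois in (("top",t,[(215,190,100,95),(365,190,90,95)]),("side",s,[(225,225,120,125),(300,170,90,80)])):
    d=cv2.GaussianBlur(im,(3,3),0).astype(int); m=((d[:,:,2]-d[:,:,1])>8).astype(np.uint8)
    for (x,y,w,h) in rois:
        k=np.zeros_like(m); k[y:y+h,x:x+w]=m[y:y+h,x:x+w]
        P=cv2.findNonZero(k); H=cv2.convexHull(P)
        q=cv2.approxPolyDP(H,3,True)[:,0]; print(n,len(P))
        for p in q: print(p,onz(n,p,6).round(0)[:2])
a=cv2.resize(t[190:285,215:315],None,fx=4,fy=4,interpolation=3); b=cv2.resize(t[190:285,365:465],None,fx=4,fy=4,interpolation=3)
cv2.imwrite("pics/c1.png",np.hstack([a,b]))
a=cv2.resize(s[225:345,225:345],(400,400),interpolation=3); b=cv2.resize(s[170:250,305:385],(400,400),interpolation=3)
cv2.imwrite("pics/c2.png",np.hstack([a,b]))
E
```

```text
Traceback (most recent call last):
cv2.error: OpenCV(4.12.0) /io/opencv/modules/imgproc/src/convhull.cpp:143: error: (-215:Assertion failed) total >= 0 && (depth == CV_32F || depth == CV_32S) in function 'convexHull'
```

```bash
python3 - <<'E'
from h import *
t=cv2.imread("pics/top0.png"); s=cv2.imread("pics/side0.png")
print(t[262,270],t[262,410],t[250,340],s[320,290],s[230,330],s[330,235])
for n,im,rois in (("top",t,[(215,190,100,95),(365,190,90,95)]),("side",s,[(225,225,120,125),(300,170,90,80)])):
    d=cv2.GaussianBlur(im,(3,3),0).astype(int); m=((d[:,:,2]-d[:,:,1])>4).astype(np.uint8)
    for (x,y,w,h) in rois:
        k=np.zeros_like(m); k[y:y+h,x:x+w]=m[y:y+h,x:x+w]
        k=cv2.morphologyEx(k,cv2.MORPH_OPEN,np.ones((3,3),np.uint8))
        P=cv2.findNonZero(k)
        if P is None: print(n,"none"); continue
        q=cv2.approxPolyDP(cv2.convexHull(P),3,True)[:,0]; print(n,len(P))
        for p in q: print(p,onz(n,p,6).round(0)[:2])
a=cv2.resize(t[190:285,215:315],None,fx=4,fy=4,interpolation=3); b=cv2.resize(t[190:285,365:465],None,fx=4,fy=4,interpolation=3)
cv2.imwrite("pics/c1.png",np.hstack([a,b]))
a=cv2.resize(s[225:345,225:345],(400,400),interpolation=3); b=cv2.resize(s[170:250,305:385],(400,400),interpolation=3)
cv2.imwrite("pics/c2.png",np.hstack([a,b]))
E
```

```text
[130 131 139] [122 122 129] [112 116 116] [48 48 45] [51 51 49] [141 147 145]
top 1422
[294 261] [467.  86.]
[238 273] [437. 225.]
[232 243] [512. 242.]
[241 239] [523. 220.]
[291 242] [515.  94.]
top 2837
[441 261] [ 467. -282.]
[386 272] [ 439. -143.]
[372 213] [ 591. -111.]
[427 202] [ 620. -253.]
[438 230] [ 547. -278.]
side 2130
[344 225] [ 535. -189.]
[344 239] [ 512. -126.]
[317 340] [437. 227.]
[241 332] [585. 263.]
[225 225] [828. -70.]
side 1030
[378 214] [ 468. -279.]
[373 242] [ 439. -141.]
[314 236] [ 588. -110.]
[323 209] [ 619. -247.]
```

View pics/c1.png

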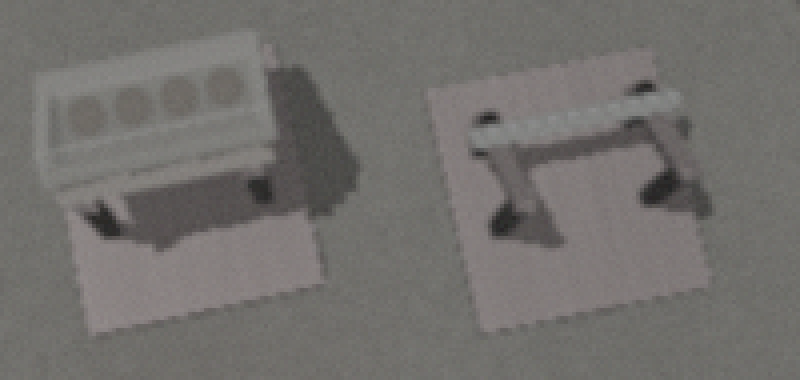

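View pics/c2.png

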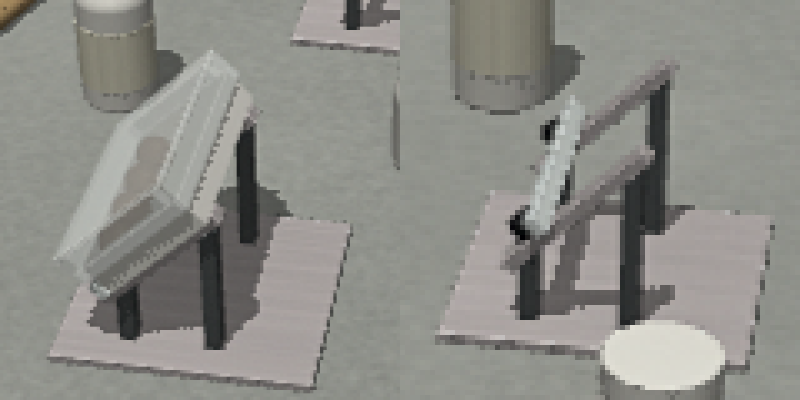

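The top crop shows the lid's lower corners at (224,209) and (279.5,198), and its upper right corner near (282.5,225). In the side crop the matching corners are (241.5,303), (258,262.5) and (288.6,240.6). The aluminium ledge is well up the counting rest's rails. Next I'll check these against the given sizes.

```bash
python3 - <<'E'
from h import *
for nm,a,b in (("lo+y",(224,208.75),(241.5,303)),("lo-y",(279.5,198),(258,262.5)),("up-y",(282.5,225),(288.6,240.6))):
    p,e=tri(a,b); print(nm,p.round(1),round(e,1))
def W(o,yaw,x,y,z):
    c,s=np.cos(np.radians(yaw)),np.sin(np.radians(yaw)); return np.array([o[0]+c*x-s*y,o[1]+s*x+c*y,z])
def SN(s,y,n): r=.70711; return 35-r*s+r*n, y, 50+r*s+r*n
F=((526,174.5),12.7); C=((529,-196),11.6)
for nm,(s,y) in dict(loP=(-4.5,67.5),loN=(-4.5,-67.5),upN=(88.5,-67.5),upP=(88.5,67.5)).items():
    X=W(*F,*SN(s,y,40)); print(nm,X.round(1),pix("top",X).round(1),pix("side",X).round(1))
for nm,o in (("F",F),("C",C)):
    for c in ((-80,-75),(-80,75),(80,75),(80,-75)):
        X=W(*o,*c,6); print(nm,c,X.round(0),pix("top",X).round(1),pix("side",X).round(1))
# plate edges: subpixel line fits on the pink mask (near & left edge etc.)
t=cv2.imread("pics/top0.png");d=cv2.GaussianBlur(t,(3,3),0).astype(int); m=(d[:,:,2]-d[:,:,1])>4
def near(xs):
    P=[(x,np.max(np.nonzero(m[235:285,x])[0])+235+.5) for x in xs]; 
    W_=np.array([onz("top",p,6)[:2] for p in P]); vx,vy,x0,y0=cv2.fitLine(W_.astype(np.float32),cv2.DIST_HUBER,0,.01,.01).ravel(); return np.degrees(np.arctan2(-vx,vy))%180,(x0,y0)
print("near edges F",near(range(242,290)),"C",near(range(390,438)))
E
```

```text
lo+y [583.3 252.1  72.8] 0.3
lo-y [615.  121.1  70.1] 7.4
up-y [538.6 109.3 137.1] 18.9
loP [576.  255.   75.1] [222.5 211.5] [243.9 303.9]
loN [605.7 123.3  75.1] [277.9 199.7] [262.9 262.6]
upN [541.5 108.8 140.9] [281.3 219.3] [291.8 239.7]
upP [511.8 240.5 140.9] [222.  232.2] [275.5 280.3]
F (-80, -75) [464.  84.   6.] [295.  261.9] [331.  292.5]
F (-80, 75) [431. 230.   6.] [235.8 275.1] [319.1 341.7]
F (80, 75) [588. 265.   6.] [224.1 213.9] [239.4 332.3]
F (80, -75) [621. 119.   6.] [282.  201.5] [260.1 285.1]
C (-80, -75) [ 466. -286.    6.] [442.5 261.6] [379.5 213. ]
C (-80, 75) [ 436. -139.    6.] [384.3 273.5] [374.1 242.7]
C (80, 75) [ 592. -106.    6.] [370.2 212.4] [311.9 236.4]
C (80, -75) [ 622. -253.    6.] [427.  201.1] [322.8 207.7]
near edges F (np.float32(12.861572), (np.float32(450.6133), np.float32(156.75677))) C (np.float32(11.819778), (np.float32(451.99246), np.float32(-212.18733)))
```

```bash
python3 -m jog '[{"dx":0.028,"dy":0.022,"dz":0.004,"wz":0.07,"grip":-1},{"dx":0.028,"dy":0.022,"dz":0.004,"wz":0.07},{"dx":0.028,"dy":0.022,"dz":0.004,"wz":0.07},{"dx":0.028,"dy":0.022,"dz":0.004,"wz":0.07},{"dx":0.028,"dy":0.022,"dz":0.004,"wz":0.07},{"dx":0.028,"dy":0.022,"dz":0.004,"wz":0.07},{"dx":0.028,"dy":0.022,"dz":0.004,"wz":0.07},{"dx":0.028,"dy":0.022,"dz":0.004,"wz":0.07},{"dx":0.028,"dy":0.022,"dz":0.004,"wz":0.07},{"dx":0.028,"dy":0.022,"dz":0.004,"wz":0.07}]'; python3 -c "
from workcell import env;s=env.state();print(s['qpos'].round(2),s['ee_pos'].round(1),s['ee_rot'].round(2))"
```

```text
[-77.06  18.35  89.7   -0.    72.04  -1.15] [ 139.8 -557.3  213.2] [-179.91   -0.     14.09]invalid input
```

```bash
python3 -m jog '[{"dx":0.028,"dy":0.022,"dz":0.004,"wx":0,"wy":0,"wz":0.07,"grip":-1},{"dx":0.028,"dy":0.022,"dz":0.004,"wx":0,"wy":0,"wz":0.07,"grip":-1},{"dx":0.028,"dy":0.022,"dz":0.004,"wx":0,"wy":0,"wz":0.07,"grip":-1},{"dx":0.028,"dy":0.022,"dz":0.004,"wx":0,"wy":0,"wz":0.07,"grip":-1},{"dx":0.028,"dy":0.022,"dz":0.004,"wx":0,"wy":0,"wz":0.07,"grip":-1},{"dx":0.028,"dy":0.022,"dz":0.004,"wx":0,"wy":0,"wz":0.07,"grip":-1},{"dx":0.028,"dy":0.022,"dz":0.004,"wx":0,"wy":0,"wz":0.07,"grip":-1},{"dx":0.028,"dy":0.022,"dz":0.004,"wx":0,"wy":0,"wz":0.07,"grip":-1},{"dx":0.028,"dy":0.022,"dz":0.004,"wx":0,"wy":0,"wz":0.07,"grip":-1},{"dx":0.028,"dy":0.022,"dz":0.004,"wx":0,"wy":0,"wz":0.07,"grip":-1}]'; cat > st.py <<'E'
from workcell import env
import json
s=env.state();print(s['time_s'],s['qpos'].round(2),s['ee_pos'].round(1),s['ee_rot'].round(2),s['force'].round(1),s['torque'].round(2),round(s['gripper_width'],1))
open("log.jsonl","a").write(json.dumps([list(s['qpos']),list(s['ee_pos']),list(s['ee_rot'])])+"\n")
E
python3 st.py
```

```text
time_s: 1.1
ee_pos: [420.7, -336.5, 253.7]
ee_rot: [-180.0, -0.0, 54.4]
force: [1.2, -0.2, -0.8]
gripper_width: 91.0
1.1 [-39.87  13.73  90.33  -0.    75.98  -4.23] [ 420.7 -336.5  253.7] [-179.96   -0.     54.36] [ 1.2 -0.2 -0.8] [-0.04 -0.11  0.03] 91.0
```

```bash
python3 -m jog '[{"dx":0.006,"dy":0.03,"dz":0,"wx":0,"wy":0,"wz":0.085,"grip":-1},{"dx":0.006,"dy":0.03,"dz":0,"wx":0,"wy":0,"wz":0.085,"grip":-1},{"dx":0.006,"dy":0.03,"dz":0,"wx":0,"wy":0,"wz":0.085,"grip":-1},{"dx":0.006,"dy":0.03,"dz":0,"wx":0,"wy":0,"wz":0.085,"grip":-1},{"dx":0.006,"dy":0.03,"dz":0,"wx":0,"wy":0,"wz":0.085,"grip":-1},{"dx":0.006,"dy":0.03,"dz":0,"wx":0,"wy":0,"wz":0.085,"grip":-1},{"dx":0.006,"dy":0.03,"dz":0,"wx":0,"wy":0,"wz":0.085,"grip":-1},{"dx":0.006,"dy":0.03,"dz":0,"wx":0,"wy":0,"wz":0.085,"grip":-1},{"dx":0.006,"dy":0.03,"dz":0,"wx":0,"wy":0,"wz":0.085,"grip":-1},{"dx":0.006,"dy":0.03,"dz":0,"wx":0,"wy":0,"wz":0.085,"grip":-1}]'; python3 st.py
python3 -m jog '[{"dx":0,"dy":0.025,"dz":-0.0115,"wx":0.0216,"wy":-0.0958,"wz":0,"grip":-1},{"dx":0,"dy":0.025,"dz":-0.0115,"wx":0.0216,"wy":-0.0958,"wz":0,"grip":-1},{"dx":0,"dy":0.025,"dz":-0.0115,"wx":0.0216,"wy":-0.0958,"wz":0,"grip":-1},{"dx":0,"dy":0.025,"dz":-0.0115,"wx":0.0216,"wy":-0.0958,"wz":0,"grip":-1},{"dx":0,"dy":0.025,"dz":-0.0115,"wx":0.0216,"wy":-0.0958,"wz":0,"grip":-1},{"dx":0,"dy":0.025,"dz":-0.0115,"wx":0.0216,"wy":-0.0958,"wz":0,"grip":-1},{"dx":0,"dy":0.025,"dz":-0.0115,"wx":0.0216,"wy":-0.0958,"wz":0,"grip":-1},{"dx":0,"dy":0.025,"dz":-0.0115,"wx":0.0216,"wy":-0.0958,"wz":0,"grip":-1}]'; python3 st.py
```

```text
time_s: 2.1
ee_pos: [479.7, -36.5, 253.7]
ee_rot: [-180.0, -0.0, 103.1]
force: [0.3, 0.5, 0.0]
gripper_width: 91.0
2.1 [ -5.71   8.39  97.22  -0.    74.43 -18.81] [479.7 -36.5 253.7] [-1.7997e+02 -1.0000e-02  1.0309e+02] [0.3 0.5 0. ] [-0.03 -0.2   0.03] 91.0
time_s: 2.9
ee_pos: [480.2, 119.7, 171.9]
ee_rot: [142.1, 1.9, 101.3]
force: [0.1, -0.7, 0.3]
gripper_width: 91.3
2.9 [ 15.37  -0.55 132.07 -20.48  11.47  22.18] [480.2 119.7 171.9] [142.14   1.88 101.29] [ 0.1 -0.7  0.3] [-0.1   0.26 -0.04] 91.3
```

```bash
cat > kin.py <<'E'
import numpy as np, json
from scipy.spatial.transform import Rotation as Ro
from scipy.optimize import least_squares
def fk(q,p):
    a1,h,a2,a3,d4,L=p; E=lambda ax,a:Ro.from_euler(ax,a,degrees=True)
    R1=E('z',q[0]);R2=R1*E('y',q[1]);R3=R2*E('y',q[2]);R6=R3*E('z',q[3])*E('y',q[4])*E('z',q[5]+90)
    return R1.apply([a1,0,h])+R2.apply([0,0,a2])+R3.apply([a3,0,d4])+R6.apply([0,0,L]),R6
D=[json.loads(l) for l in open("log.jsonl")]
D.append([[-77.0618,18.3469,89.6989,-0.0006,72.0441,-1.1471],[139.82,-557.28,213.22],[-179.91,0,14.0855]])
p=least_squares(lambda p:np.concatenate([fk(q,p)[0]-x for q,x,_ in D]+[1e-3*(np.array(p)-[0,450,450,0,450,280])]),[0,450,450,0,450,280]).x
lo=np.array([-177.97,-48.28,12.27,-77.06,2.81,-146.56]);hi=np.array([177.97,115.42,149.76,257.06,150.46,146.56])
def ik(X,R,seeds=60,bound=True):
    r=np.random.default_rng(0);out=[]
    for _ in range(seeds):
        f=lambda q:np.r_[(fk(q,p)[0]-X)/5,(R.inv()*fk(q,p)[1]).as_rotvec()*60]
        s=least_squares(f,np.r_[np.degrees(np.arctan2(X[1],X[0])),r.uniform(lo[1:],hi[1:])],bounds=(lo,hi))
        if s.cost<1e-3 and not any(np.abs(s.x-o).max()<1 for o in out): out.append(s.x)
    return out
def pose(o,yaw,s,n,y=0,flip=False):
    # grasp point at slope s, normal n -> TCP pose
    Z=Ro.from_euler('z',yaw,degrees=True); k=.70710678
    u=Z.apply([k,0,-k]);nn=Z.apply([k,0,k]);Y=Z.apply([0,1,0])
    X=np.array([o[0],o[1],0])+Z.apply([35,0,50])-u*s+nn*n+Y*y+19*u
    ty=-nn if flip else nn
    return X,Ro.from_matrix(np.c_[np.cross(ty,u),ty,u])
F=((528.5,174.5),12.8);C=((530,-196),11.7)
E
python3 - <<'E'
from kin import *
print(p.round(1))
for q,x,e in D: print((fk(q,p)[0]-x).round(2),(Ro.from_euler('xyz',e,degrees=True).inv()*fk(q,p)[1]).magnitude().round(4))
for nm,a in dict(pick=(F[0],F[1],46,20),pre=(F[0],F[1],156,20),lift=(F[0],F[1],46,150)).items():
    X,R=pose(*a); print(nm,X.round(1),R.as_euler('xyz',degrees=True).round(1),[o.round(0) for o in ik(X,R)])
for s,n in ((46.5,20),(71.5,20),(80,60),(80,120)):
    X,R=pose(*C,s,n,flip=True); print("place",s,n,X.round(1),R.as_euler('xyz',degrees=True).round(1),[o.round(0) for o in ik(X,R)])
E
```

```text
[ 74.8 -27.9 566.2 -52.3 323.4 242.6]Traceback (most recent call last):
  File "<stdin>", line 3, in <module>
AttributeError: 'float' object has no attribute 'round'
```

```bash
python3 - <<'E'
from kin import *
for q,x,e in D: print((fk(q,p)[0]-x).round(2),(Ro.from_euler('xyz',e,degrees=True).inv()*fk(q,p)[1]).magnitude())
# family of fits: fix h
for h in (0,100,200,250,300,350,400,450):
    s=least_squares(lambda v:np.concatenate([fk(q,[v[0],h,*v[1:]])[0]-x for q,x,_ in D]),[0,450,0,400,250]); print(h,s.x.round(0),round(2*s.cost,2))
E
```

```text
[-9.83 -6.77 -2.15] 6.556931067219494e-16
[  0.64 -11.62  -0.7 ] 2.772929206824957e-16
[ 0.9  -4.97 -0.34] 3.650675994272796e-16
[-10.79  -4.39   3.19] 2.153870350022035e-05
0 [ 66. 565. -40. 336. 254.] 455.93
100 [ 35. 561.   3. 382. 296.] 487.11
200 [  4. 557.  47. 428. 338.] 558.15
250 [-12. 556.  69. 450. 359.] 608.62
300 [-27. 554.  90. 473. 380.] 669.05
350 [-43. 552. 112. 496. 401.] 739.44
400 [-58. 550. 134. 519. 422.] 819.8
450 [-74. 548. 156. 542. 443.] 910.13
```

```bash
sed -i 's/a1,h,a2,a3,d4,L=p/a1,h,a2,a3,d4,L,b=p/; s/apply(\[a1,0,h\])/apply([a1,b,h])/; s/\[0,450,450,0,450,280\]/[0,450,450,0,450,280,0]/g' kin.py; python3 - <<'E'
from kin import *
print(p.round(1))
for q,x,e in D: print((fk(q,p)[0]-x).round(2))
for h in (100,200,300,375,450,500):
    s=least_squares(lambda v:np.concatenate([fk(q,[v[0],h,*v[1:]])[0]-x for q,x,_ in D]),[0,450,0,400,250,0]); print(h,s.x.round(0),round(2*s.cost,4))
E
```

```text
[ -0.  140.4 591.8  25.3 417.1 335.7  11.5]
[ 0. -0.  0.]
[0. 0. 0.]
[ 0. -0.  0.]
[ 0.  0. -0.]
100 [ 13. 592.   8. 398. 318.  11.] 2.8716
200 [-19. 591.  51. 445. 362.  12.] 6.3263
300 [-52. 589.  95. 492. 405.  13.] 45.2256
375 [-76. 588. 128. 527. 438.  13.] 97.6606
450 [-101.  586.  161.  562.  470.   14.] 170.0332
500 [-117.  586.  183.  585.  492.   14.] 229.358
```

```bash
cat > plan.py <<'E'
from kin import *
for nm,a in dict(pick=(F[0],F[1],46,20),pre=(F[0],F[1],156,20),lift=(F[0],F[1],46,120)).items():
    X,R=pose(*a); print(nm,X.round(1),R.as_euler('xyz',degrees=True).round(1),[o.round(0) for o in ik(X,R)])
    X,R=pose(*a,flip=True); print(nm,'flipped',[o.round(0) for o in ik(X,R)])
for s,n in ((46.5,20),(71.5,20),(100,20),(80,60)):
  for f in (True,False):
    X,R=pose(*C,s,n,flip=f); print("place",f,s,n,X.round(1),R.as_euler('xyz',degrees=True).round(1),[o.round(0) for o in ik(X,R)])
E
python3 plan.py
```

```text
pick [557.8 181.2  83.2] [135.   -0.  102.8] []
pick flipped [array([ 20.,  18., 135., 196.,  18., -10.])]
pre [482.  163.9 161. ] [135.   -0.  102.8] [array([ 22.,   2., 137., 236.,   7., 130.])]
pre flipped [array([ 22.,   2., 137., 236.,   7., -50.])]
lift [626.8 196.8 153.9] [135.   -0.  102.8] [array([ 18.,  15., 122., 249.,   4., 115.])]
lift flipped [array([ 18.,  15., 122., 249.,   4., -65.])]
place True 46.5 20 [ 559.1 -190.    83.6] [-135.     0.   -78.3] [array([-38.,  21., 128.,  94.,  33.,  46.])]
place False 46.5 20 [ 559.1 -190.    83.6] [135.    0.  101.7] [array([ -38.,   21.,  128.,   94.,   33., -134.])]
place True 71.5 20 [ 541.8 -193.6  101.3] [-135.     0.   -78.3] [array([-40.,  18., 129.,  88.,  34.,  50.])]
place False 71.5 20 [ 541.8 -193.6  101.3] [135.    0.  101.7] [array([ -40.,   18.,  129.,   88.,   34., -130.])]
place True 100 20 [ 522.  -197.6  121.4] [-135.     0.   -78.3] [array([-42.,  15., 129.,  82.,  35.,  55.])]
place False 100 20 [ 522.  -197.6  121.4] [135.    0.  101.7] [array([ -42.,   15.,  129.,   82.,   35., -125.])]
place True 80 60 [ 563.6 -189.   135.6] [-135.     0.   -78.3] [array([-37.,  16., 125.,  80.,  33.,  63.])]
place False 80 60 [ 563.6 -189.   135.6] [135.    0.  101.7] [array([ -37.,   16.,  125.,   80.,   33., -117.])]
```

```bash
cat > seg.py <<'E'
from kin import *
def follow(q,X1,R1,N):
    X0,R0=fk(q,p); w=(R1*R0.inv()).as_rotvec(); Q=[]
    for i in range(1,N+1):
        X=X0+(X1-X0)*i/N; R=Ro.from_rotvec(w*i/N)*R0
        s=least_squares(lambda q:np.r_[(fk(q,p)[0]-X)/5,(R.inv()*fk(q,p)[1]).as_rotvec()*60],np.clip(q,lo+.01,hi-.01),bounds=(lo,hi)); 
        Q.append((s.x,s.cost,np.abs(s.x-q).max())); q=s.x
    print("N",N,"d/row mm",((X1-X0)/N).round(2),"w/row rad",(w/N).round(4),"deg/row",np.degrees(np.linalg.norm(w))/N.__float__(),"end",X1.round(1))
    print("   q",q.round(0),"minj5",min(a[0][4] for a in Q).round(1),"maxstep",max(a[2] for a in Q).round(1),"cost",max(a[1] for a in Q).round(4),"minz",min(fk(a[0],p)[0][2] for a in Q).round(0))
    return q
E
python3 - <<'E'
from seg import *
q=np.array(D[-2][0])
for t,N in (([17,-8,118,60,35,5],12),([19,-8,122,130,35,-10],10),([20,-8,128,200,25,-15],10)):
    X,R=fk(t,p); q=follow(q,X,R,N)
X,R=pose(*F,156,20,flip=True); q=follow(q,X,R,10)
X,R=pose(*F,46,20,flip=True); q=follow(q,X,R,15)
E
```

```text
N 12 d/row mm [-2.41 17.06 16.97] w/row rad [ 0.0856  0.0271 -0.026 ] deg/row 5.353608285349064 end [451.2 324.4 375.6]
   q [ 17.  -8. 118.  60.  35.   5.] minj5 14.8 maxstep 17.9 cost 0.0 minz 189.0
N 10 d/row mm [ 5.48  1.8  15.94] w/row rad [ 0.0908  0.0198 -0.0356] deg/row 5.703782136580341 end [506.  342.4 535. ]
   q [ 19.  -8. 122. 130.  35. -10.] minj5 35.0 maxstep 8.6 cost 0.0 minz 391.0
N 10 d/row mm [  6.7  -17.32  -7.56] w/row rad [ 0.0835  0.057  -0.0586] deg/row 6.6951697056710655 end [573.  169.2 459.4]
   q [ 20.  -8. 128. 200.  25. -15.] minj5 25.0 maxstep 7.6 cost 0.0 minz 459.0
N 10 d/row mm [ -9.11  -0.52 -29.84] w/row rad [-0.018   0.0653  0.0037] deg/row 3.8844406905619566 end [482.  163.9 161. ]
   q [ 22.   2. 137. 236.   7. -50.] minj5 7.4 maxstep 4.6 cost 0.0 minz 161.0
N 15 d/row mm [ 5.06  1.15 -5.19] w/row rad [-0. -0.  0.] deg/row 1.2941205869388869e-15 end [557.8 181.2  83.2]
   q [ 20.  18. 135. 196.  18. -10.] minj5 8.0 maxstep 6.9 cost 0.0 minz 83.0
```

```bash
python3 -m jog '[{"dx":-0.0012,"dy":0.0085,"dz":0.0085,"wx":0.043,"wy":0.0135,"wz":-0.013,"grip":-1},{"dx":-0.0012,"dy":0.0085,"dz":0.0085,"wx":0.043,"wy":0.0135,"wz":-0.013,"grip":-1},{"dx":-0.0012,"dy":0.0085,"dz":0.0085,"wx":0.043,"wy":0.0135,"wz":-0.013,"grip":-1},{"dx":-0.0012,"dy":0.0085,"dz":0.0085,"wx":0.043,"wy":0.0135,"wz":-0.013,"grip":-1},{"dx":-0.0012,"dy":0.0085,"dz":0.0085,"wx":0.043,"wy":0.0135,"wz":-0.013,"grip":-1},{"dx":-0.0012,"dy":0.0085,"dz":0.0085,"wx":0.043,"wy":0.0135,"wz":-0.013,"grip":-1},{"dx":-0.0024,"dy":0.017,"dz":0.017,"wx":0.0856,"wy":0.027,"wz":-0.026,"grip":-1},{"dx":-0.0024,"dy":0.017,"dz":0.017,"wx":0.0856,"wy":0.027,"wz":-0.026,"grip":-1},{"dx":-0.0024,"dy":0.017,"dz":0.017,"wx":0.0856,"wy":0.027,"wz":-0.026,"grip":-1},{"dx":-0.0024,"dy":0.017,"dz":0.017,"wx":0.0856,"wy":0.027,"wz":-0.026,"grip":-1}]' >/dev/null; python3 st.py
python3 -m jog '[{"dx":-0.0024,"dy":0.017,"dz":0.017,"wx":0.0856,"wy":0.027,"wz":-0.026,"grip":-1},{"dx":-0.0024,"dy":0.017,"dz":0.017,"wx":0.0856,"wy":0.027,"wz":-0.026,"grip":-1},{"dx":-0.0024,"dy":0.017,"dz":0.017,"wx":0.0856,"wy":0.027,"wz":-0.026,"grip":-1},{"dx":-0.0024,"dy":0.017,"dz":0.017,"wx":0.0856,"wy":0.027,"wz":-0.026,"grip":-1},{"dx":-0.0024,"dy":0.017,"dz":0.017,"wx":0.0856,"wy":0.027,"wz":-0.026,"grip":-1}]' >/dev/null; python3 st.py
python3 - <<'E'
from seg import *
q=np.array(D[-2][0])
for t,N in (([19,-8,122,130,35,-10],10),([20,-8,128,200,25,-15],10)):
    X,R=fk(t,p); q=follow(q,X,R,N)
E
```

```text
3.9 [ 13.8   -6.41 120.19  37.91  31.92  -1.5 ] [466.2 238.6 294.2] [150.22 -33.48  87.94] [ 0.6  0.3 -0. ] [-0.27  0.26 -0.03] 91.0
4.4 [ 16.82  -7.97 117.57  59.72  35.08   5.64] [454.3 323.4 379. ] [168.14 -55.98  67.42] [0.2 0.3 0.8] [-0.44  0.25  0.05] 91.2
N 10 d/row mm [ 5.17  1.89 15.6 ] w/row rad [ 0.0905  0.0196 -0.035 ] deg/row 5.672502588351987 end [506.  342.4 534.9]
   q [ 19.  -8. 122. 130.  35. -10.] minj5 35.0 maxstep 8.6 cost 0.0 minz 395.0
N 10 d/row mm [  6.7  -17.32  -7.56] w/row rad [ 0.0835  0.057  -0.0586] deg/row 6.695169705671067 end [573.  169.2 459.4]
   q [ 20.  -8. 128. 200.  25. -15.] minj5 25.0 maxstep 7.6 cost 0.0 minz 459.0
```

The kinematic model predicts the measured poses well, so I'll carry on along the planned path.

```bash
python3 -m jog '[{"dx":0.005,"dy":0.002,"dz":0.0155,"wx":0.09,"wy":0.02,"wz":-0.035,"grip":-1},{"dx":0.005,"dy":0.002,"dz":0.0155,"wx":0.09,"wy":0.02,"wz":-0.035,"grip":-1},{"dx":0.005,"dy":0.002,"dz":0.0155,"wx":0.09,"wy":0.02,"wz":-0.035,"grip":-1},{"dx":0.005,"dy":0.002,"dz":0.0155,"wx":0.09,"wy":0.02,"wz":-0.035,"grip":-1},{"dx":0.005,"dy":0.002,"dz":0.0155,"wx":0.09,"wy":0.02,"wz":-0.035,"grip":-1},{"dx":0.005,"dy":0.002,"dz":0.0155,"wx":0.09,"wy":0.02,"wz":-0.035,"grip":-1},{"dx":0.005,"dy":0.002,"dz":0.0155,"wx":0.09,"wy":0.02,"wz":-0.035,"grip":-1},{"dx":0.005,"dy":0.002,"dz":0.0155,"wx":0.09,"wy":0.02,"wz":-0.035,"grip":-1},{"dx":0.005,"dy":0.002,"dz":0.0155,"wx":0.09,"wy":0.02,"wz":-0.035,"grip":-1},{"dx":0.005,"dy":0.002,"dz":0.0155,"wx":0.09,"wy":0.02,"wz":-0.035,"grip":-1}]' >/dev/null; python3 st.py
python3 -m jog '[{"dx":0.0067,"dy":-0.0173,"dz":-0.0075,"wx":0.0835,"wy":0.057,"wz":-0.0585,"grip":-1},{"dx":0.0067,"dy":-0.0173,"dz":-0.0075,"wx":0.0835,"wy":0.057,"wz":-0.0585,"grip":-1},{"dx":0.0067,"dy":-0.0173,"dz":-0.0075,"wx":0.0835,"wy":0.057,"wz":-0.0585,"grip":-1},{"dx":0.0067,"dy":-0.0173,"dz":-0.0075,"wx":0.0835,"wy":0.057,"wz":-0.0585,"grip":-1},{"dx":0.0067,"dy":-0.0173,"dz":-0.0075,"wx":0.0835,"wy":0.057,"wz":-0.0585,"grip":-1},{"dx":0.0067,"dy":-0.0173,"dz":-0.0075,"wx":0.0835,"wy":0.057,"wz":-0.0585,"grip":-1},{"dx":0.0067,"dy":-0.0173,"dz":-0.0075,"wx":0.0835,"wy":0.057,"wz":-0.0585,"grip":-1},{"dx":0.0067,"dy":-0.0173,"dz":-0.0075,"wx":0.0835,"wy":0.057,"wz":-0.0585,"grip":-1},{"dx":0.0067,"dy":-0.0173,"dz":-0.0075,"wx":0.0835,"wy":0.057,"wz":-0.0585,"grip":-1},{"dx":0.0067,"dy":-0.0173,"dz":-0.0075,"wx":0.0835,"wy":0.057,"wz":-0.0585,"grip":-1}]' >/dev/null; python3 st.py
python3 - <<'E'
from seg import *
print(p.round(2))
q=np.array(D[-2][0])
X,R=pose(*F,156,20,flip=True); q=follow(q,X,R,10)
E
```

```text
5.4 [ 19.07  -8.14 121.99 129.37  34.6   -9.41] [504.7 342.6 533.3] [-90.33 -54.4  -44.62] [ 0.4 -0.2  1.1] [-0.34  0.33  0.01] 91.6
6.4 [ 19.65  -8.13 128.23 198.32  24.63 -13.45] [571.3 169.5 457.1] [-96.53   2.42 -78.2 ] [ 0.5  0.2 -0.1] [ 0.06  0.58 -0.01] 91.1
[ -0.   140.3  591.8   25.2  417.   335.66  11.5 ]
N 10 d/row mm [ -8.93  -0.56 -29.61] w/row rad [-0.0183  0.0647  0.0031] deg/row 3.8577204051159795 end [482.  163.9 161. ]
   q [ 22.   2. 137. 236.   7. -50.] minj5 7.4 maxstep 4.9 cost 0.0 minz 161.0
```

```bash
python3 -m jog '[{"dx":-0.009,"dy":-0.0006,"dz":-0.0296,"wx":-0.0183,"wy":0.0647,"wz":0.0031,"grip":-1},{"dx":-0.009,"dy":-0.0006,"dz":-0.0296,"wx":-0.0183,"wy":0.0647,"wz":0.0031,"grip":-1},{"dx":-0.009,"dy":-0.0006,"dz":-0.0296,"wx":-0.0183,"wy":0.0647,"wz":0.0031,"grip":-1},{"dx":-0.009,"dy":-0.0006,"dz":-0.0296,"wx":-0.0183,"wy":0.0647,"wz":0.0031,"grip":-1},{"dx":-0.009,"dy":-0.0006,"dz":-0.0296,"wx":-0.0183,"wy":0.0647,"wz":0.0031,"grip":-1},{"dx":-0.009,"dy":-0.0006,"dz":-0.0296,"wx":-0.0183,"wy":0.0647,"wz":0.0031,"grip":-1},{"dx":-0.009,"dy":-0.0006,"dz":-0.0296,"wx":-0.0183,"wy":0.0647,"wz":0.0031,"grip":-1},{"dx":-0.009,"dy":-0.0006,"dz":-0.0296,"wx":-0.0183,"wy":0.0647,"wz":0.0031,"grip":-1},{"dx":-0.009,"dy":-0.0006,"dz":-0.0296,"wx":-0.0183,"wy":0.0647,"wz":0.0031,"grip":-1},{"dx":-0.009,"dy":-0.0006,"dz":-0.0296,"wx":-0.0183,"wy":0.0647,"wz":0.0031,"grip":-1}]' >/dev/null; python3 st.py
python3 - <<'E'
from h import *
t=env.grab_frame("top")[:,:,::-1]; s=env.grab_frame("side")[:,:,::-1]
a=cv2.resize(t[180:300,200:320],(400,400),interpolation=3); b=cv2.resize(s[190:340,225:375],(400,400),interpolation=3)
cv2.imwrite("pics/c3.png",np.hstack([a,b]))
from seg import *
q=np.array(D[-2][0])
X,R=pose(*F,46,20,flip=True); q=follow(q,X,R,10)
E
```

```text
7.4 [ 21.55   1.98 137.46 235.79   7.37 -49.62] [480.7 163.9 161.4] [-1.3495e+02 -1.1000e-01 -7.6960e+01] [-0.4 -0.7  0.2] [ 0.03  0.37 -0.03] 91.3
N 10 d/row mm [ 7.71  1.72 -7.82] w/row rad [ 0.0002  0.0001 -0.0004] deg/row 0.027341078401663867 end [557.8 181.2  83.2]
   q [ 20.  18. 135. 196.  18. -10.] minj5 8.3 maxstep 9.9 cost 0.0 minz 83.0
```

View pics/c3.png

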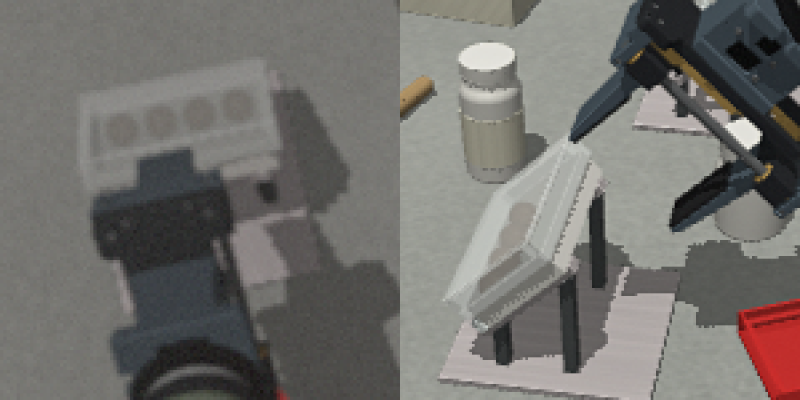

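The view shows the open jaws straddling the case's upper edge, with the finger tip at crop (570,140) in the side view, above the lid. In the top view the case is about 3 mm to the right of centre, which I'll correct on the way in.

```bash
python3 -m jog '[{"dx":0.0057,"dy":0.001,"dz":-0.0057,"wx":0,"wy":0,"wz":0,"grip":-1},{"dx":0.0057,"dy":0.001,"dz":-0.0057,"wx":0,"wy":0,"wz":0,"grip":-1},{"dx":0.0057,"dy":0.001,"dz":-0.0057,"wx":0,"wy":0,"wz":0,"grip":-1},{"dx":0.0057,"dy":0.001,"dz":-0.0057,"wx":0,"wy":0,"wz":0,"grip":-1},{"dx":0.0057,"dy":0.001,"dz":-0.0057,"wx":0,"wy":0,"wz":0,"grip":-1},{"dx":0.0057,"dy":0.001,"dz":-0.0057,"wx":0,"wy":0,"wz":0,"grip":-1},{"dx":0.0057,"dy":0.001,"dz":-0.0057,"wx":0,"wy":0,"wz":0,"grip":-1},{"dx":0.0057,"dy":0.001,"dz":-0.0057,"wx":0,"wy":0,"wz":0,"grip":-1},{"dx":0.0057,"dy":0.001,"dz":-0.0057,"wx":0,"wy":0,"wz":0,"grip":-1},{"dx":0.0057,"dy":0.001,"dz":-0.0057,"wx":0,"wy":0,"wz":0,"grip":-1}]' 8 >/dev/null; python3 st.py
python3 -m jog '[{"dx":0.0057,"dy":0.001,"dz":-0.0057,"wx":0,"wy":0,"wz":0,"grip":-1},{"dx":0.0057,"dy":0.001,"dz":-0.0057,"wx":0,"wy":0,"wz":0,"grip":-1},{"dx":0.0057,"dy":0.001,"dz":-0.0057,"wx":0,"wy":0,"wz":0,"grip":-1},{"dx":0.0057,"dy":0.001,"dz":-0.0057,"wx":0,"wy":0,"wz":0,"grip":-1},{"dx":0,"dy":0,"dz":0,"wx":0,"wy":0,"wz":0,"grip":-1}]' 8 >/dev/null; python3 st.py
python3 - <<'E'
from h import *
s=env.grab_frame("side")[:,:,::-1];t=env.grab_frame("top")[:,:,::-1]
cv2.imwrite("pics/c4.png",np.hstack([cv2.resize(s[190:340,225:375],(400,400),interpolation=3),cv2.resize(t[180:300,200:320],(400,400),interpolation=3)]))
E
```

```text
8.5 [ 19.51  13.75 135.95 197.64  15.58 -12.55] [539.4 174.3 106.6] [-1.3463e+02 -1.0000e-01 -7.6960e+01] [-0.1 -0.4  0.4] [ 0.01  0.4  -0.07] 91.2
9.0 [ 18.88  18.37 134.76 193.42  18.61  -8.7 ] [561.8 178.   81.9] [-1.3484e+02 -1.3000e-01 -7.6980e+01] [ 0.5 -0.3  0.6] [ 0.05  0.37 -0.06] 91.5
```

View pics/c4.png

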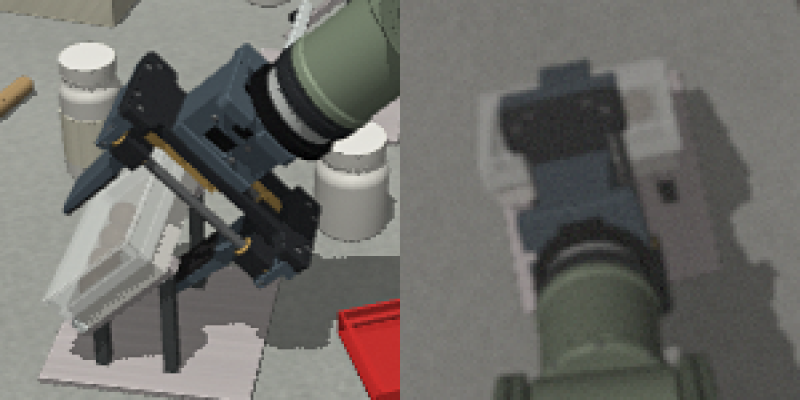

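The jaws straddle the case with the lower finger between the rails, nothing is touching, and the case has not moved. Closing gently first.

```bash
python3 -m jog '[{"dx":0,"dy":0,"dz":0,"wx":0,"wy":0,"wz":0,"grip":0},{"dx":0,"dy":0,"dz":0,"wx":0,"wy":0,"wz":0,"grip":0},{"dx":0,"dy":0,"dz":0,"wx":0,"wy":0,"wz":0,"grip":0},{"dx":0,"dy":0,"dz":0,"wx":0,"wy":0,"wz":0,"grip":0},{"dx":0,"dy":0,"dz":0,"wx":0,"wy":0,"wz":0,"grip":0}]' 6; python3 -m jog '[{"dx":0,"dy":0,"dz":0,"wx":0,"wy":0,"wz":0,"grip":0.05},{"dx":0,"dy":0,"dz":0,"wx":0,"wy":0,"wz":0,"grip":0.08},{"dx":0,"dy":0,"dz":0,"wx":0,"wy":0,"wz":0,"grip":0.11},{"dx":0,"dy":0,"dz":0,"wx":0,"wy":0,"wz":0,"grip":0.15},{"dx":0,"dy":0,"dz":0,"wx":0,"wy":0,"wz":0,"grip":0.2}]' 6; python3 st.py
```

```text
time_s: 9.6
ee_pos: [561.3, 178.0, 83.0]
ee_rot: [-134.8, -0.1, -77.0]
force: [-1.0, -0.4, 0.1]
gripper_width: 54.2
time_s: 10.1
ee_pos: [563.6, 178.5, 85.1]
ee_rot: [-134.4, -0.1, -77.0]
force: [2.3, 1.2, 5.9]
gripper_width: 40.7
10.1 [ 18.89  18.18 134.65 193.45  18.73  -8.71] [563.6 178.5  85.1] [-1.3442e+02 -1.1000e-01 -7.7000e+01] [2.3 1.2 5.9] [ 0.25 -0.22  0.  ] 40.7
```

```bash
python3 -m jog '[{"dx":0.0015,"dy":0.0004,"dz":0.0015,"wx":0,"wy":0,"wz":0,"grip":0.3},{"dx":0.0008,"dy":0.0002,"dz":0.0008,"wx":0,"wy":0,"wz":0,"grip":0.3},{"dx":0,"dy":0,"dz":0,"wx":0,"wy":0,"wz":0,"grip":0.4},{"dx":0,"dy":0,"dz":0,"wx":0,"wy":0,"wz":0,"grip":0.4}]' 12; python3 st.py;  python3 -m jog '[{"dx":0,"dy":0,"dz":0,"wx":0,"wy":0,"wz":0,"grip":0.6},{"dx":0,"dy":0,"dz":0,"wx":0,"wy":0,"wz":0,"grip":1},{"dx":0,"dy":0,"dz":0,"wx":0,"wy":0,"wz":0,"grip":1},{"dx":0,"dy":0,"dz":0,"wx":0,"wy":0,"wz":0,"grip":1}]' 28; python3 st.py
```

```text
time_s: 10.5
ee_pos: [563.5, 178.6, 85.1]
ee_rot: [-134.8, -0.1, -77.0]
force: [-0.4, -0.0, 3.3]
gripper_width: 40.0
10.5 [ 18.87  18.06 134.38 193.82  17.99  -9.12] [563.5 178.6  85.1] [-1.3478e+02 -1.1000e-01 -7.6990e+01] [-0.4 -0.   3.3] [ 0.28  0.25 -0.01] 40.0
time_s: 10.9
ee_pos: [563.6, 178.6, 85.1]
ee_rot: [-134.8, -0.1, -77.0]
force: [-1.1, -0.2, 4.7]
gripper_width: 39.9
10.9 [ 18.87  18.06 134.38 193.82  17.99  -9.12] [563.6 178.6  85.1] [-1.3478e+02 -1.2000e-01 -7.6980e+01] [-1.1 -0.2  4.7] [ 0.34  0.31 -0.1 ] 39.9
```

```bash
sed -i 's/^F=.*/F=((533.5,172.5),13.0);C=((532,-196),11.7)/' kin.py; python3 - <<'E'
from seg import *
q=np.array(D[-2][0]); X,R=fk(q,p)
# where is the grasp in stand coords of F
Z=Ro.from_euler('z',13,degrees=True); d=Z.inv().apply(X-np.array([533.5,172.5,0])); g=d-np.array([.7071*19,0,-.7071*19])-[35,0,50]; print("s,n,y",(-g[0]+g[2])*.7071,(g[0]+g[2])*.7071,g[1])
n=Z.apply([.7071,0,.7071]);u=Z.apply([.7071,0,-.7071])
q=follow(q,X+n*30,R,6)
q=follow(q,X+n*45-u*60,R,8)
for t,N in (([10,0,122,175,28,-30],10),([-12,-2,120,130,35,-75],10),([-36,2,122,85,35,-115],10)):
    X,R=fk(t,p); q=follow(q,X,R,N)
X,R=pose(*C,105,60); q=follow(q,X,R,10)
X,R=pose(*C,105,26); q=follow(q,X,R,10)
X,R=pose(*C,46,22); q=follow(q,X,R,10); print(q)
E
```

```text
s,n,y 46.92398115753694 21.775532888732084 -0.8331957979694279
N 6 d/row mm [3.44 0.8  3.54] w/row rad [0. 0. 0.] deg/row 0.0 end [584.2 183.4 106.4]
   q [ 19.  17. 130. 198.  13. -14.] minj5 12.9 maxstep 1.0 cost 0.0 minz 89.0
N 8 d/row mm [-3.88 -0.89  6.63] w/row rad [ 0. -0. -0.] deg/row 9.738420085757378e-16 end [553.2 176.2 159.4]
   q [ 19.   8. 130. 230.   6. -45.] minj5 5.7 maxstep 7.9 cost 0.0 minz 113.0
N 10 d/row mm [10.7  -3.42 30.64] w/row rad [-0.0389 -0.0793  0.0242] deg/row 5.246561266559421 end [660.2 142.  465.8]
   q [ 10.   0. 122. 175.  28. -30.] minj5 7.9 maxstep 7.1 cost 0.0 minz 190.0
N 10 d/row mm [ -0.45 -11.89   2.81] w/row rad [-0.1412 -0.0342  0.012 ] deg/row 8.353600913467016 end [655.7  23.2 493.9]
   q [-12.  -2. 120. 130.  35. -75.] minj5 28.1 maxstep 5.1 cost 0.0 minz 469.0
N 10 d/row mm [ -7.44 -19.42 -18.39] w/row rad [-0.1223  0.02    0.0218] deg/row 7.208350380246276 end [ 581.3 -171.1  310. ]
   q [ -36.    2.  122.   85.   35. -115.] minj5 35.0 maxstep 8.8 cost 0.0 minz 310.0
N 10 d/row mm [ -3.3   -2.16 -15.68] w/row rad [0.0063 0.0274 0.0032] deg/row 1.6236253232980196 end [ 548.3 -192.6  153.2]
   q [ -39.   13.  125.   75.   34. -113.] minj5 34.4 maxstep 1.3 cost 0.0 minz 153.0
N 10 d/row mm [-2.35 -0.49 -2.4 ] w/row rad [0. 0. 0.] deg/row 2.5798334631661255e-12 end [ 524.7 -197.5  129.2]
   q [ -42.   15.  128.   81.   35. -122.] minj5 34.5 maxstep 0.9 cost 0.0 minz 129.0
N 10 d/row mm [ 3.81  0.79 -4.45] w/row rad [ 0.  0. -0.] deg/row 1.8545661346538786e-15 end [ 562.8 -189.6   84.6]
   q [ -37.   21.  128.   93.   32. -133.] minj5 32.4 maxstep 1.3 cost 0.0 minz 85.0
[ -37.35768952   21.14049917  127.81691709   93.46783019   32.35116193
 -133.28609133]
```

```bash
python3 -m jog '[{"dx":0.0015,"dy":0.0003,"dz":0.0015,"wx":0,"wy":0,"wz":0,"grip":1},{"dx":0.003,"dy":0.0007,"dz":0.003,"wx":0,"wy":0,"wz":0,"grip":1},{"dx":0.0035,"dy":0.0008,"dz":0.0035,"wx":0,"wy":0,"wz":0,"grip":1},{"dx":0.0035,"dy":0.0008,"dz":0.0035,"wx":0,"wy":0,"wz":0,"grip":1},{"dx":0.0035,"dy":0.0008,"dz":0.0035,"wx":0,"wy":0,"wz":0,"grip":1},{"dx":0.0035,"dy":0.0008,"dz":0.0035,"wx":0,"wy":0,"wz":0,"grip":1},{"dx":0.002,"dy":0.0005,"dz":0.0025,"wx":0,"wy":0,"wz":0,"grip":1},{"dx":0,"dy":0,"dz":0,"wx":0,"wy":0,"wz":0,"grip":1}]' 28 >/dev/null; python3 st.py
python3 - <<'E'
from h import *
s=env.grab_frame("side")[:,:,::-1];t=env.grab_frame("top")[:,:,::-1]
cv2.imwrite("pics/c5.png",np.hstack([cv2.resize(s[170:320,215:365],(400,400),interpolation=3),cv2.resize(t[160:280,200:320],(400,400),interpolation=3)]))
from seg import *
q=np.array(D[-2][0])
for t,N in (([10,0,122,175,28,-30],12),([-12,-2,120,130,35,-75],12),([-36,2,122,85,35,-115],11)):
    X,R=fk(t,p); q=follow(q,X,R,N)
E
```

```text
11.7 [ 18.53  16.74 130.42 198.12  12.95 -13.88] [584.9 183.5 106.9] [-1.3469e+02 -1.2000e-01 -7.6980e+01] [ 0.5  0.2 -1. ] [-0.08  0.63  0.01] 39.4
N 12 d/row mm [ 6.27 -3.45 29.91] w/row rad [-0.0324 -0.0659  0.0201] deg/row 4.366543262700893 end [660.2 142.  465.8]
   q [ 10.  -0. 122. 175.  28. -30.] minj5 14.1 maxstep 7.1 cost 0.0 minz 137.0
N 12 d/row mm [-0.37 -9.91  2.34] w/row rad [-0.1177 -0.0285  0.01  ] deg/row 6.961334094555823 end [655.7  23.2 493.9]
   q [-12.  -2. 120. 130.  35. -75.] minj5 28.1 maxstep 4.3 cost 0.0 minz 468.0
N 11 d/row mm [ -6.76 -17.66 -16.72] w/row rad [-0.1112  0.0182  0.0198] deg/row 6.553045800223888 end [ 581.3 -171.1  310. ]
   q [ -36.    2.  122.   85.   35. -115.] minj5 35.0 maxstep 8.1 cost 0.0 minz 310.0
```

View pics/c5.png

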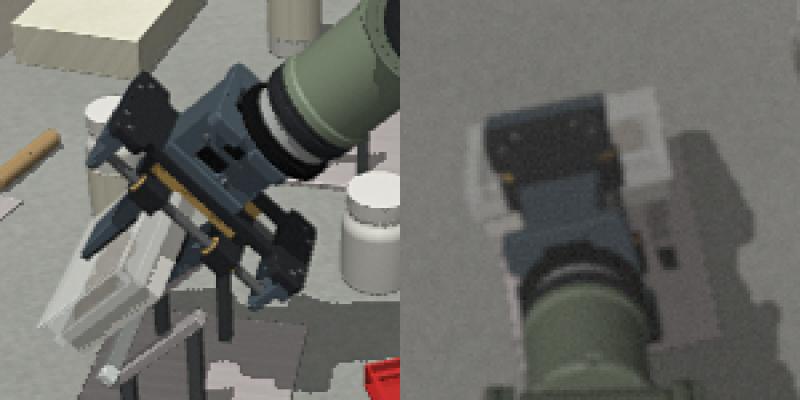

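The case is off the rest, pinched and closed, with its lower corner clear of the ledge at crop (110,372). Now the turn-over move.

```bash
python3 -m jog '[{"dx":0.002,"dy":-0.001,"dz":0.01,"wx":-0.011,"wy":-0.022,"wz":0.007,"grip":1},{"dx":0.004,"dy":-0.0023,"dz":0.02,"wx":-0.022,"wy":-0.044,"wz":0.013,"grip":1},{"dx":0.0063,"dy":-0.0035,"dz":0.03,"wx":-0.0324,"wy":-0.066,"wz":0.02,"grip":1},{"dx":0.0063,"dy":-0.0035,"dz":0.03,"wx":-0.0324,"wy":-0.066,"wz":0.02,"grip":1},{"dx":0.0063,"dy":-0.0035,"dz":0.03,"wx":-0.0324,"wy":-0.066,"wz":0.02,"grip":1},{"dx":0.0063,"dy":-0.0035,"dz":0.03,"wx":-0.0324,"wy":-0.066,"wz":0.02,"grip":1},{"dx":0.0063,"dy":-0.0035,"dz":0.03,"wx":-0.0324,"wy":-0.066,"wz":0.02,"grip":1},{"dx":0.0063,"dy":-0.0035,"dz":0.03,"wx":-0.0324,"wy":-0.066,"wz":0.02,"grip":1},{"dx":0.0063,"dy":-0.0035,"dz":0.03,"wx":-0.0324,"wy":-0.066,"wz":0.02,"grip":1},{"dx":0.0063,"dy":-0.0035,"dz":0.03,"wx":-0.0324,"wy":-0.066,"wz":0.02,"grip":1}]' 35 >/dev/null; python3 st.py
python3 -m jog '[{"dx":0.0063,"dy":-0.0035,"dz":0.03,"wx":-0.0324,"wy":-0.066,"wz":0.02,"grip":1},{"dx":0.0063,"dy":-0.0035,"dz":0.03,"wx":-0.0324,"wy":-0.066,"wz":0.02,"grip":1},{"dx":0.0063,"dy":-0.0035,"dz":0.02,"wx":-0.0324,"wy":-0.066,"wz":0.02,"grip":1},{"dx":0,"dy":-0.005,"dz":0.009,"wx":-0.05,"wy":-0.02,"wz":0.005,"grip":1}]' 35 >/dev/null; python3 st.py
python3 - <<'E'
from seg import *
q=np.array(D[-2][0])
for t,N in (([-12,-2,120,130,35,-75],12),([-36,2,122,85,35,-115],11)):
    X,R=fk(t,p); q=follow(q,X,R,N)
E
```

```text
12.8 [ 14.62   1.68 125.75 191.15  23.63 -35.71] [640.  152.  376.3] [-105.75  -25.74  -72.98] [ 0.3  0.8 -2.8] [-0.04  0.94  0.01] 39.9
13.2 [ 9.0800e+00  7.0000e-02  1.2258e+02  1.7341e+02  2.9190e+01 -3.1860e+01] [659.5 136.1 464.8] [-94.54 -37.33 -74.94] [-0.2 -0.  -3.3] [-0.13  0.91 -0.01] 39.8
N 12 d/row mm [-0.31 -9.41  2.42] w/row rad [-0.1134 -0.0269  0.0093] deg/row 6.696819509713285 end [655.7  23.2 493.9]
   q [-12.  -2. 120. 130.  35. -75.] minj5 29.2 maxstep 4.1 cost 0.0 minz 467.0
N 11 d/row mm [ -6.76 -17.66 -16.72] w/row rad [-0.1112  0.0182  0.0198] deg/row 6.553045800223566 end [ 581.3 -171.1  310. ]
   q [ -36.    2.  122.   85.   35. -115.] minj5 35.0 maxstep 8.1 cost 0.0 minz 310.0
```

```bash
python3 -m jog '[{"dx":0,"dy":-0.0094,"dz":0.0025,"wx":-0.113,"wy":-0.027,"wz":0.009,"grip":1},{"dx":0,"dy":-0.0094,"dz":0.0025,"wx":-0.113,"wy":-0.027,"wz":0.009,"grip":1},{"dx":0,"dy":-0.0094,"dz":0.0025,"wx":-0.113,"wy":-0.027,"wz":0.009,"grip":1},{"dx":0,"dy":-0.0094,"dz":0.0025,"wx":-0.113,"wy":-0.027,"wz":0.009,"grip":1},{"dx":0,"dy":-0.0094,"dz":0.0025,"wx":-0.113,"wy":-0.027,"wz":0.009,"grip":1},{"dx":0,"dy":-0.0094,"dz":0.0025,"wx":-0.113,"wy":-0.027,"wz":0.009,"grip":1},{"dx":0,"dy":-0.0094,"dz":0.0025,"wx":-0.113,"wy":-0.027,"wz":0.009,"grip":1},{"dx":0,"dy":-0.0094,"dz":0.0025,"wx":-0.113,"wy":-0.027,"wz":0.009,"grip":1},{"dx":0,"dy":-0.0094,"dz":0.0025,"wx":-0.113,"wy":-0.027,"wz":0.009,"grip":1},{"dx":0,"dy":-0.0094,"dz":0.0025,"wx":-0.113,"wy":-0.027,"wz":0.009,"grip":1}]' 35 >/dev/null; python3 st.py
python3 - <<'E'
from seg import *
q=np.array(D[-2][0])
for t,N in (([-36,2,122,85,35,-115],13),):
    X,R=fk(t,p); q=follow(q,X,R,N)
E
```

```text
14.2 [ -8.4   -1.65 120.67 136.72  33.34 -67.34] [659.   42.2 488.9] [102.72 -75.42  91.46] [-0.6  0.  -2.6] [-0.21  0.88  0.08] 40.0
N 13 d/row mm [ -5.97 -16.41 -13.76] w/row rad [-0.1107  0.0111  0.0228] deg/row 6.508933568810223 end [ 581.3 -171.1  310. ]
   q [ -36.    2.  122.   85.   35. -115.] minj5 34.7 maxstep 8.5 cost 0.0 minz 310.0
```

```bash
python3 -m jog '[{"dx":-0.006,"dy":-0.0164,"dz":-0.0138,"wx":-0.111,"wy":0.011,"wz":0.023,"grip":1},{"dx":-0.006,"dy":-0.0164,"dz":-0.0138,"wx":-0.111,"wy":0.011,"wz":0.023,"grip":1},{"dx":-0.006,"dy":-0.0164,"dz":-0.0138,"wx":-0.111,"wy":0.011,"wz":0.023,"grip":1},{"dx":-0.006,"dy":-0.0164,"dz":-0.0138,"wx":-0.111,"wy":0.011,"wz":0.023,"grip":1},{"dx":-0.006,"dy":-0.0164,"dz":-0.0138,"wx":-0.111,"wy":0.011,"wz":0.023,"grip":1},{"dx":-0.006,"dy":-0.0164,"dz":-0.0138,"wx":-0.111,"wy":0.011,"wz":0.023,"grip":1},{"dx":-0.006,"dy":-0.0164,"dz":-0.0138,"wx":-0.111,"wy":0.011,"wz":0.023,"grip":1},{"dx":-0.006,"dy":-0.0164,"dz":-0.0138,"wx":-0.111,"wy":0.011,"wz":0.023,"grip":1},{"dx":-0.006,"dy":-0.0164,"dz":-0.0138,"wx":-0.111,"wy":0.011,"wz":0.023,"grip":1},{"dx":-0.006,"dy":-0.0164,"dz":-0.0138,"wx":-0.111,"wy":0.011,"wz":0.023,"grip":1}]' 35 >/dev/null; python3 st.py
python3 - <<'E'
from seg import *
q=np.array(D[-2][0])
X,R=pose(*C,105,60); q=follow(q,X,R,10); follow(np.array(D[-2][0]),X,R,15)
E
```

```text
15.2 [-32.93   0.74 120.37  86.93  39.16 -95.31] [ 598.6 -121.8  350.8] [116.07 -12.15  95.49] [-0.   0.8 -1.8] [-0.24  0.75 -0.01] 40.1
N 10 d/row mm [ -5.03  -7.08 -19.76] w/row rad [-0.0257  0.0294  0.0142] deg/row 2.382508799027133 end [ 548.3 -192.6  153.2]
   q [ -39.   13.  125.   75.   34. -113.] minj5 34.4 maxstep 2.0 cost 0.0 minz 153.0
N 15 d/row mm [ -3.36  -4.72 -13.17] w/row rad [-0.0171  0.0196  0.0095] deg/row 1.5883391993514218 end [ 548.3 -192.6  153.2]
   q [ -39.   13.  125.   75.   34. -113.] minj5 34.4 maxstep 1.3 cost 0.0 minz 153.0
```

```bash
python3 -m jog '[{"dx":-0.005,"dy":-0.007,"dz":-0.0198,"wx":-0.0257,"wy":0.0294,"wz":0.0142,"grip":1},{"dx":-0.005,"dy":-0.007,"dz":-0.0198,"wx":-0.0257,"wy":0.0294,"wz":0.0142,"grip":1},{"dx":-0.005,"dy":-0.007,"dz":-0.0198,"wx":-0.0257,"wy":0.0294,"wz":0.0142,"grip":1},{"dx":-0.005,"dy":-0.007,"dz":-0.0198,"wx":-0.0257,"wy":0.0294,"wz":0.0142,"grip":1},{"dx":-0.005,"dy":-0.007,"dz":-0.0198,"wx":-0.0257,"wy":0.0294,"wz":0.0142,"grip":1},{"dx":-0.005,"dy":-0.007,"dz":-0.0198,"wx":-0.0257,"wy":0.0294,"wz":0.0142,"grip":1},{"dx":-0.005,"dy":-0.007,"dz":-0.0198,"wx":-0.0257,"wy":0.0294,"wz":0.0142,"grip":1},{"dx":-0.005,"dy":-0.007,"dz":-0.0198,"wx":-0.0257,"wy":0.0294,"wz":0.0142,"grip":1},{"dx":-0.005,"dy":-0.007,"dz":-0.0158,"wx":-0.0257,"wy":0.0294,"wz":0.0142,"grip":1},{"dx":-0.003,"dy":-0.004,"dz":-0.0098,"wx":-0.0257,"wy":0.0294,"wz":0.0142,"grip":1}]' 35 >/dev/null; python3 -m jog '[{"dx":-0.002,"dy":-0.003,"dz":-0.008,"wx":0,"wy":0,"wz":0,"grip":1},{"dx":0,"dy":0,"dz":-0.004,"wx":0,"wy":0,"wz":0,"grip":1},{"dx":0,"dy":0,"dz":0,"wx":0,"wy":0,"wz":0,"grip":1}]' 35 >/dev/null; python3 st.py
python3 - <<'E'
from h import *
s=env.grab_frame("side")[:,:,::-1];t=env.grab_frame("top")[:,:,::-1]
cv2.imwrite("pics/c6.png",np.hstack([cv2.resize(s[150:250,290:390],(400,400),interpolation=3),cv2.resize(t[170:290,350:470],(400,400),interpolation=3)]))
from seg import *
q=np.array(D[-2][0])
X,R=pose(*C,105,26); q=follow(q,X,R,10)
E
```

```text
16.5 [ -38.84   13.09  124.46   75.15   34.53 -112.48] [ 549.1 -191.2  155.1] [134.9   -0.31 101.53] [-0.2 -0.5 -2.8] [-0.16  0.6  -0.  ] 40.0
N 10 d/row mm [-2.43 -0.63 -2.59] w/row rad [-0.0006  0.0001  0.0003] deg/row 0.03631210194375389 end [ 524.7 -197.5  129.2]
   q [ -42.   15.  128.   81.   35. -122.] minj5 34.6 maxstep 1.0 cost 0.0 minz 129.0
```

View pics/c6.png

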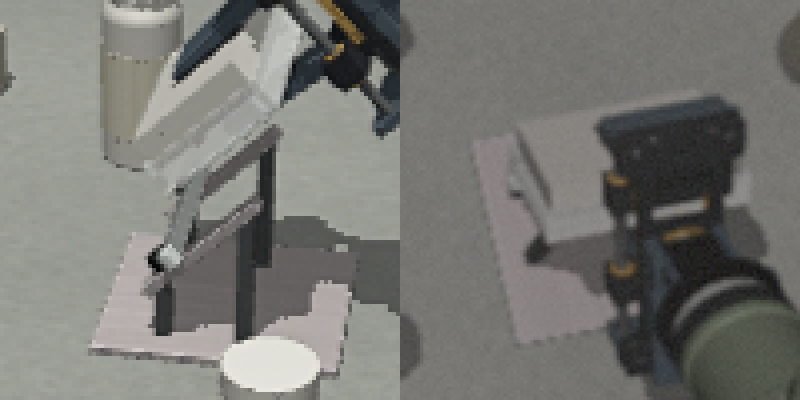

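The case is upside down and closed, with the tray underside on top. It is hovering over the counting rest, with the ledge's left end at side crop (180,220) and the left clamp screw at top crop (512,185). The case looks several mm left of the gripper axis, so I'll shift right 5 mm while lowering towards the rails.

```bash
python3 -m jog '[{"dx":-0.0023,"dy":-0.0011,"dz":-0.0026,"wx":0,"wy":0,"wz":0,"grip":1},{"dx":-0.0023,"dy":-0.0011,"dz":-0.0026,"wx":0,"wy":0,"wz":0,"grip":1},{"dx":-0.0023,"dy":-0.0011,"dz":-0.0026,"wx":0,"wy":0,"wz":0,"grip":1},{"dx":-0.0023,"dy":-0.0011,"dz":-0.0026,"wx":0,"wy":0,"wz":0,"grip":1},{"dx":-0.0023,"dy":-0.0011,"dz":-0.0026,"wx":0,"wy":0,"wz":0,"grip":1},{"dx":-0.0023,"dy":-0.0011,"dz":-0.0026,"wx":0,"wy":0,"wz":0,"grip":1},{"dx":-0.0023,"dy":-0.0011,"dz":-0.0026,"wx":0,"wy":0,"wz":0,"grip":1},{"dx":-0.0023,"dy":-0.0011,"dz":-0.0026,"wx":0,"wy":0,"wz":0,"grip":1},{"dx":-0.0018,"dy":-0.0011,"dz":-0.002,"wx":0,"wy":0,"wz":0,"grip":1},{"dx":0,"dy":0,"dz":0,"wx":0,"wy":0,"wz":0,"grip":1}]' 35 >/dev/null; python3 st.py
python3 - <<'E'
from h import *
s=env.grab_frame("side")[:,:,::-1];t=env.grab_frame("top")[:,:,::-1]
a=cv2.resize(s[160:230,310:380],(400,400),interpolation=3); b=cv2.resize(t[190:255,385:450],(400,400),interpolation=3)
cv2.imwrite("pics/c7.png",cv2.convertScaleAbs(np.hstack([a,b]),alpha=1.5,beta=-20))
E
```

```text
17.6 [ -41.89   14.6   127.22   79.54   35.48 -120.63] [ 528.9 -201.5  132.9] [134.85  -0.25 101.49] [ 0.8  1.1 -1.6] [-0.16  0.5  -0.03] 40.0
```

View pics/c7.png

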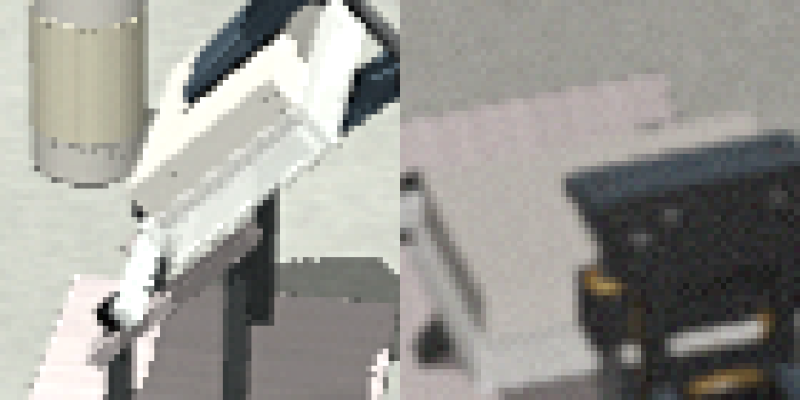

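```bash
python3 - <<'E'
from h import *
from scipy.spatial.transform import Rotation as Ro
Z=Ro.from_euler('z',11.5,degrees=True)
for nm,px in (("L",(389.1,217.6)),("R",(442.7,208.7)),("mid",(415.9,213.15))):
    X=onz("top",px,130.7); print(nm,X.round(1),"rest xy",Z.inv().apply(X-np.array([531,-196,0])).round(1),"tool-relative",Z.inv().apply(X-np.array([515.7,-204.2,0])).round(1))
# ledge ends seen in the first top picture: bar mask
t=cv2.imread("pics/top0.png")[205:235,375:445]
g=cv2.cvtColor(t,cv2.COLOR_BGR2GRAY); m=(g>145)&((t[:,:,2].astype(int)-t[:,:,1])<4)
ys,xs=np.nonzero(m); r=cv2.minAreaRect(np.c_[xs+375,ys+205].astype(np.float32)); b=cv2.boxPoints(r); print(len(xs),b.round(1).tolist())
for q in (r[0],*b): print(Z.inv().apply(onz("top",q,75)-np.array([531,-196,0])).round(1))
E
```

```text
L [ 548.6 -135.4  130.7] rest xy [ 29.3  55.9 130.7] tool-relative [ 45.9  60.9 130.7]
R [ 569.8 -258.8  130.7] rest xy [ 25.5 -69.3 130.7] tool-relative [ 42.1 -64.3 130.7]
mid [ 559.2 -196.9  130.7] rest xy [ 27.4  -6.5 130.7] tool-relative [ 44.   -1.5 130.7]
0 [[0.0, 0.0], [0.0, 0.0], [0.0, 0.0], [0.0, 0.0]]
[808.8 909.   75. ]
[808.8 909.   75. ]
[808.8 909.   75. ]
[808.8 909.   75. ]
[808.8 909.   75. ]
```

```bash
python3 - <<'E'
from h import *
from scipy.spatial.transform import Rotation as Ro
Z=Ro.from_euler('z',11.5,degrees=True)
for s0 in (0,12,25):
    z=50+.707*(s0+12)-3
    a,b=onz("top",(382.5,223.75),z),onz("top",(436.25,215),z); m=(a+b)/2
    print(s0,"len",np.linalg.norm(a-b).round(0),"rest frame mid",Z.inv().apply(m-np.array([531,-196,0])).round(1),"expected x",round(35+.707*(12-s0),1))
E
```

```text
0 len 134.0 rest frame mid [30.7 -6.8 55.5] expected x 43.5
12 len 133.0 rest frame mid [29.1 -4.8 64. ] expected x 35.0
25 len 132.0 rest frame mid [27.3 -2.6 73.2] expected x 25.8
```

```bash
python3 -m jog '[{"dx":-0.0015,"dy":0.0012,"dz":-0.0012,"wx":0,"wy":0,"wz":0,"grip":1},{"dx":-0.0015,"dy":0.0012,"dz":-0.0012,"wx":0,"wy":0,"wz":0,"grip":1},{"dx":-0.0009,"dy":0.0012,"dz":-0.0006,"wx":0,"wy":0,"wz":0,"grip":1},{"dx":-0.0009,"dy":0.0012,"dz":-0.0006,"wx":0,"wy":0,"wz":0,"grip":1},{"dx":0,"dy":0,"dz":0,"wx":0,"wy":0,"wz":0,"grip":1}]' 35; python3 st.py
```

```text
time_s: 18.2
ee_pos: [524.2, -196.3, 129.6]
ee_rot: [134.8, -0.2, 101.5]
force: [0.2, -0.2, -1.5]
gripper_width: 40.2
18.2 [ -41.79   14.46  128.27   80.88   35.29 -122.21] [ 524.2 -196.3  129.6] [134.83  -0.23 101.53] [ 0.2 -0.2 -1.5] [-0.18  0.59 -0.01] 40.2
```

```bash
python3 -m jog '[{"dx":0.0019,"dy":0.0003,"dz":-0.0019,"wx":0,"wy":0,"wz":0,"grip":1},{"dx":0.0019,"dy":0.0003,"dz":-0.0019,"wx":0,"wy":0,"wz":0,"grip":1},{"dx":0.0019,"dy":0.0003,"dz":-0.0019,"wx":0,"wy":0,"wz":0,"grip":1},{"dx":0.0019,"dy":0.0003,"dz":-0.0019,"wx":0,"wy":0,"wz":0,"grip":1},{"dx":0.0019,"dy":0.0003,"dz":-0.0019,"wx":0,"wy":0,"wz":0,"grip":1},{"dx":0.0019,"dy":0.0003,"dz":-0.0019,"wx":0,"wy":0,"wz":0,"grip":1},{"dx":0.0019,"dy":0.0003,"dz":-0.0019,"wx":0,"wy":0,"wz":0,"grip":1},{"dx":0,"dy":0,"dz":0,"wx":0,"wy":0,"wz":0,"grip":1}]' 35; python3 -m jog '[{"dx":-0.0007,"dy":-0.0001,"dz":-0.0007,"wx":0,"wy":0,"wz":0,"grip":1},{"dx":-0.0007,"dy":-0.0001,"dz":-0.0007,"wx":0,"wy":0,"wz":0,"grip":1},{"dx":0,"dy":0,"dz":0,"wx":0,"wy":0,"wz":0,"grip":1}]' 35; python3 -m jog '[{"dx":-0.0007,"dy":-0.0001,"dz":-0.0007,"wx":0,"wy":0,"wz":0,"grip":1},{"dx":-0.0007,"dy":-0.0001,"dz":-0.0007,"wx":0,"wy":0,"wz":0,"grip":1},{"dx":0,"dy":0,"dz":0,"wx":0,"wy":0,"wz":0,"grip":1}]' 35; python3 st.py
```

```text
time_s: 19.0
ee_pos: [537.8, -194.4, 116.1]
ee_rot: [134.8, -0.2, 101.5]
force: [0.3, -0.0, -2.5]
gripper_width: 39.7
time_s: 19.3
ee_pos: [536.1, -194.7, 114.9]
ee_rot: [134.8, -0.2, 101.5]
force: [0.6, 0.8, -2.5]
gripper_width: 40.0
time_s: 19.6
ee_pos: [535.5, -194.9, 114.4]
ee_rot: [134.7, -0.2, 101.5]
force: [1.7, 0.7, -0.5]
gripper_width: 40.0
19.6 [ -40.58   16.7   128.44   85.36   34.35 -126.44] [ 535.5 -194.9  114.4] [134.72  -0.19 101.54] [ 1.7  0.7 -0.5] [-0.07  0.07  0.1 ] 40.0
```

```bash
python3 -m jog '[{"dx":0.0014,"dy":0.0002,"dz":-0.0006,"wx":0,"wy":0,"wz":0,"grip":1},{"dx":0.001,"dy":0.0002,"dz":-0.001,"wx":0,"wy":0,"wz":0,"grip":1},{"dx":0.001,"dy":0.0002,"dz":-0.001,"wx":0,"wy":0,"wz":0,"grip":1},{"dx":0.001,"dy":0.0002,"dz":-0.001,"wx":0,"wy":0,"wz":0,"grip":1},{"dx":0,"dy":0,"dz":0,"wx":0,"wy":0,"wz":0,"grip":1}]' 35;python3 -m jog '[{"dx":0.0007,"dy":0.00014,"dz":-0.0007,"wx":0,"wy":0,"wz":0,"grip":1},{"dx":0.0007,"dy":0.00014,"dz":-0.0007,"wx":0,"wy":0,"wz":0,"grip":1},{"dx":0.0007,"dy":0.00014,"dz":-0.0007,"wx":0,"wy":0,"wz":0,"grip":1}]' 35;python3 -m jog '[{"dx":0.0007,"dy":0.00014,"dz":-0.0007,"wx":0,"wy":0,"wz":0,"grip":1},{"dx":0.0007,"dy":0.00014,"dz":-0.0007,"wx":0,"wy":0,"wz":0,"grip":1},{"dx":0.0007,"dy":0.00014,"dz":-0.0007,"wx":0,"wy":0,"wz":0,"grip":1}]' 35; python3 st.py
```

```text
time_s: 20.1
ee_pos: [539.7, -194.2, 110.2]
ee_rot: [134.8, -0.2, 101.5]
force: [3.6, 0.8, -0.3]
gripper_width: 39.8
time_s: 20.4
ee_pos: [541.7, -193.7, 108.2]
ee_rot: [134.8, -0.2, 101.5]
force: [2.0, 0.8, 3.0]
gripper_width: 40.0
time_s: 20.7
ee_pos: [543.8, -193.3, 106.0]
ee_rot: [134.8, -0.2, 101.5]
force: [1.8, 0.7, 2.7]
gripper_width: 39.9
20.7 [ -39.57   17.97  128.28   87.69   33.66 -128.26] [ 543.8 -193.3  106. ] [134.79  -0.2  101.52] [1.8 0.7 2.7] [-0.25 -0.28  0.1 ] 39.9
```

```bash
for i in 1; do python3 -m jog '[{"dx":0.0009,"dy":0.00015,"dz":-0.0005,"wx":0,"wy":0,"wz":0,"grip":1},{"dx":0.0007,"dy":0.00014,"dz":-0.0007,"wx":0,"wy":0,"wz":0,"grip":1},{"dx":0.0007,"dy":0.00014,"dz":-0.0007,"wx":0,"wy":0,"wz":0,"grip":1}]' 35; done; python3 -m jog '[{"dx":0.0007,"dy":0.00014,"dz":-0.0007,"wx":0,"wy":0,"wz":0,"grip":1},{"dx":0.0005,"dy":0.0001,"dz":-0.0005,"wx":0,"wy":0,"wz":0,"grip":1}]' 35; python3 -m jog '[{"dx":0.0005,"dy":0.0001,"dz":-0.0005,"wx":0,"wy":0,"wz":0,"grip":1},{"dx":0.0005,"dy":0.0001,"dz":-0.0005,"wx":0,"wy":0,"wz":0,"grip":1}]' 35; python3 st.py
```

```text
time_s: 21.0
ee_pos: [544.3, -193.1, 105.6]
ee_rot: [134.7, -0.1, 101.4]
force: [-29.0, -3.6, 31.8]
gripper_width: 40.0
time_s: 21.2
ee_pos: [545.2, -193.1, 104.8]
ee_rot: [134.7, -0.1, 101.4]
force: [-29.4, -2.5, 31.9]
gripper_width: 40.2
time_s: 21.4
ee_pos: [546.1, -193.1, 103.8]
ee_rot: [134.7, -0.1, 101.4]
force: [-29.7, -4.6, 32.3]
gripper_width: 39.8
21.4 [ -39.25   18.29  128.35   88.84   33.36 -129.17] [ 546.1 -193.1  103.8] [ 1.3472e+02 -9.0000e-02  1.0136e+02] [-29.7  -4.6  32.3] [0.12 0.67 0.31] 39.8
```

The ledge is found. The push built up to about 43 N and the pads slipped about 2 mm on the case, so I'll ease off until the contact is light.

```bash
python3 -m jog '[{"dx":-0.0005,"dy":-0.0001,"dz":0.0005,"wx":0,"wy":0,"wz":0,"grip":1},{"dx":-0.0005,"dy":-0.0001,"dz":0.0005,"wx":0,"wy":0,"wz":0,"grip":1},{"dx":0,"dy":0,"dz":0,"wx":0,"wy":0,"wz":0,"grip":1}]' 35; python3 st.py
python3 - <<'E'
from h import *
s=env.grab_frame("side")[:,:,::-1];t=env.grab_frame("top")[:,:,::-1]
a=cv2.resize(s[165:235,305:375],(400,400),interpolation=3); b=cv2.resize(t[190:255,380:445],(400,400),interpolation=3)
cv2.imwrite("pics/c8.png",cv2.convertScaleAbs(np.hstack([a,b]),alpha=1.3,beta=-20))
E
```

```text
time_s: 21.7
ee_pos: [546.0, -193.1, 103.9]
ee_rot: [134.8, -0.1, 101.4]
force: [-15.0, -1.6, 17.8]
gripper_width: 39.7
21.7 [ -39.28   18.29  128.29   88.58   33.41 -128.94] [ 546.  -193.1  103.9] [134.77  -0.15 101.4 ] [-15.   -1.6  17.8] [-0.19  0.16 -0.04] 39.7
```

View pics/c8.png

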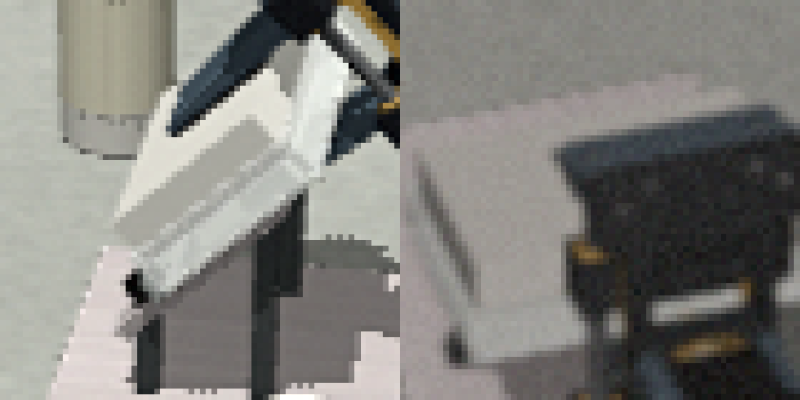

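The side view shows the case flush on the rails, closed, with its edge at the ledge by the clamp screw (135,288). Next I'll ease the remaining 25 N push to a few N before releasing.

```bash
python3 -m jog '[{"dx":-0.0005,"dy":-0.0001,"dz":0.0005,"wx":0,"wy":0,"wz":0,"grip":1},{"dx":-0.0002,"dy":0,"dz":0.0002,"wx":0,"wy":0,"wz":0,"grip":1},{"dx":0,"dy":0,"dz":0,"wx":0,"wy":0,"wz":0,"grip":1}]' 30; python3 st.py
```

```text
time_s: 22.1
ee_pos: [545.9, -193.1, 104.0]
ee_rot: [134.8, -0.2, 101.4]
force: [-4.8, -0.5, 8.7]
gripper_width: 39.9
22.1 [ -39.3    18.28  128.25   88.41   33.43 -128.78] [ 545.9 -193.1  104. ] [134.8   -0.17 101.43] [-4.8 -0.5  8.7] [-0.4  -0.18 -0.13] 39.9
```

```bash
python3 -m jog '[{"dx":0,"dy":0,"dz":0,"wx":0,"wy":0,"wz":0,"grip":1},{"dx":0,"dy":0,"dz":0,"wx":0,"wy":0,"wz":0,"grip":1}]' 10; python3 -m jog '[{"dx":0,"dy":0,"dz":0,"wx":0,"wy":0,"wz":0,"grip":1},{"dx":0,"dy":0,"dz":0,"wx":0,"wy":0,"wz":0,"grip":0.13},{"dx":0,"dy":0,"dz":0,"wx":0,"wy":0,"wz":0,"grip":0.08},{"dx":0,"dy":0,"dz":0,"wx":0,"wy":0,"wz":0,"grip":0.04},{"dx":0,"dy":0,"dz":0,"wx":0,"wy":0,"wz":0,"grip":0},{"dx":0,"dy":0,"dz":0,"wx":0,"wy":0,"wz":0,"grip":-0.1}]' 4; python3 -m jog '[{"dx":0,"dy":0,"dz":0,"wx":0,"wy":0,"wz":0,"grip":-0.4},{"dx":0,"dy":0,"dz":0,"wx":0,"wy":0,"wz":0,"grip":-0.8},{"dx":0,"dy":0,"dz":0,"wx":0,"wy":0,"wz":0,"grip":-0.8},{"dx":0,"dy":0,"dz":0,"wx":0,"wy":0,"wz":0,"grip":-0.8},{"dx":0,"dy":0,"dz":0,"wx":0,"wy":0,"wz":0,"grip":-0.8}]' 4; python3 st.py
```

```text
time_s: 22.3
ee_pos: [545.9, -193.1, 103.9]
ee_rot: [134.8, -0.2, 101.4]
force: [-4.1, -0.3, 9.1]
gripper_width: 40.0
time_s: 22.9
ee_pos: [546.0, -192.6, 102.9]
ee_rot: [134.9, -0.2, 101.5]
force: [0.3, -0.1, -0.2]
gripper_width: 49.4
time_s: 23.4
ee_pos: [546.3, -192.7, 103.4]
ee_rot: [134.8, -0.2, 101.5]
force: [0.3, 0.4, 0.1]
gripper_width: 81.8
23.4 [ -39.26   18.36  128.22   88.39   33.46 -128.79] [ 546.3 -192.7  103.4] [134.82  -0.21 101.52] [0.3 0.4 0.1] [-0.09  0.28  0.01] 81.8
```

Released with no contact force left. Now I'll back straight out along the slope, about 135 mm.

```bash
python3 -m jog '[{"dx":-0.004,"dy":-0.0008,"dz":0.004,"wx":0,"wy":0,"wz":0,"grip":-0.8},{"dx":-0.008,"dy":-0.0016,"dz":0.0082,"wx":0,"wy":0,"wz":0,"grip":-0.8},{"dx":-0.0105,"dy":-0.0021,"dz":0.0107,"wx":0,"wy":0,"wz":0,"grip":-0.8},{"dx":-0.0105,"dy":-0.0021,"dz":0.0107,"wx":0,"wy":0,"wz":0,"grip":-0.8},{"dx":-0.0105,"dy":-0.0021,"dz":0.0107,"wx":0,"wy":0,"wz":0,"grip":-0.8},{"dx":-0.0105,"dy":-0.0021,"dz":0.0107,"wx":0,"wy":0,"wz":0,"grip":-0.8},{"dx":-0.0105,"dy":-0.0021,"dz":0.0107,"wx":0,"wy":0,"wz":0,"grip":-0.8},{"dx":-0.0105,"dy":-0.0021,"dz":0.0107,"wx":0,"wy":0,"wz":0,"grip":-0.8},{"dx":-0.0105,"dy":-0.0021,"dz":0.0107,"wx":0,"wy":0,"wz":0,"grip":-0.8},{"dx":-0.0105,"dy":-0.0021,"dz":0.0107,"wx":0,"wy":0,"wz":0,"grip":-0.8}]'; python3 -m jog '[{"dx":-0.005,"dy":-0.001,"dz":0.02,"wx":0,"wy":0,"wz":0,"grip":-0.8},{"dx":0,"dy":0,"dz":0.02,"wx":0,"wy":0,"wz":0,"grip":-0.8},{"dx":0,"dy":0,"dz":0.02,"wx":0,"wy":0,"wz":0,"grip":-0.8},{"dx":0,"dy":0,"dz":0,"wx":0,"wy":0,"wz":0,"grip":-0.8}]'; python3 st.py
python3 - <<'E'
from h import *
s=env.grab_frame("side")[:,:,::-1];t=env.grab_frame("top")[:,:,::-1]
cv2.imwrite("pics/fs.png",s)
a=cv2.resize(s[165:235,305:375],(400,400),interpolation=3); b=cv2.resize(t[180:270,370:460],(400,400),interpolation=3)
cv2.imwrite("pics/c9.png",cv2.convertScaleAbs(np.hstack([a,b]),alpha=1.3,beta=-20))
E
```

```text
time_s: 24.4
ee_pos: [449.4, -211.8, 201.8]
ee_rot: [134.8, -0.2, 101.5]
force: [0.7, -0.3, 0.4]
gripper_width: 82.3
time_s: 24.8
ee_pos: [445.8, -213.9, 264.1]
ee_rot: [134.7, 0.1, 101.5]
force: [-0.6, 0.4, -0.4]
gripper_width: 82.5
24.8 [-52.91  -1.12 121.37  54.81  51.64 -97.1 ] [ 445.8 -213.9  264.1] [1.3467e+02 9.0000e-02 1.0149e+02] [-0.6  0.4 -0.4] [-0.13  0.28  0.03] 82.5
```

View pics/c9.png

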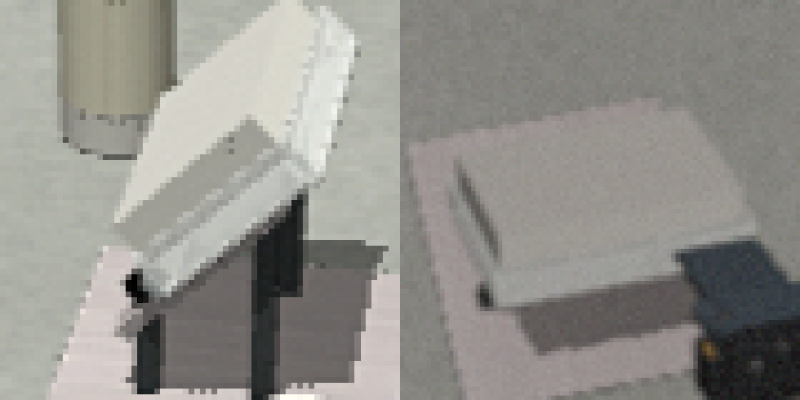

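The case sits closed and square on the counting rest, tray underside up, with its lower edge on the ledge. It did not move between contact and release, and the gripper is clear. Handing in.

```bash
python3 - <<'E'
from h import *
a=cv2.imread("pics/side0.png");b=cv2.imread("pics/fs.png")
d=cv2.absdiff(a,b).max(2); 
for nm,(x,y,w,h) in dict(bottle_a=(243,205,30,55),bottle_b=(340,233,34,48),bottle_c=(312,138,26,50),tape=(118,345,65,55),mortar=(275,388,65,65),spatula=(178,215,62,50),red=(348,293,86,52),green=(402,368,78,90)).items(): print(nm,(d[y:y+h,x:x+w]>40).mean().round(3))
print(env.job_done())
E
```

```text
bottle_a 0.007
bottle_b 0.001
bottle_c 0.035
tape 0.0
mortar 0.0
spatula 0.0
red 0.0
green 0.0
the job is handed in; nothing more can be done
None
```

I moved the pill case to the counting rest and handed the job in at about 25 s of robot time, well under the 46 s limit. I picked it off the filling rest by pinching lid and tray together, turned it over in the air, and lowered it until it touched the rails. Then I slid it down until I felt the ledge, eased off, let go and backed straight out.

**Last checks:**
- **Case:** the last picture shows it shut, tray underside up, flat on the rails and square against the ledge. It did not move when I let go, and the force readings afterwards were about zero.
- **Other things on the counter:** a before-and-after comparison of the side view shows the two bottles, jar, tape, mortar, spatula and red and green look-alikes unmoved. The far-right bottle's area changed by 3.5%, which I took to be edges or shadow. I did not compare the carton.

**What did not go cleanly:**
- **Ledge contact:** the first touch was harder than intended. The push reached about 43 N along the slope for roughly 0.4 s, and the pads slipped about 2 mm on the case. I then eased it to about 11 N before letting go.
- **Sideways placing:** the measurements disagreed by a few mm, so the case may be 2–3 mm off centre on the rest.
- **Pills:** I could not see them through the white tray, so I did not check directly that they dropped into the lid.

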